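# Pack the balcony shoe-care box, shut it and latch it

## Robot

A 6-joint arm with a two-finger parallel gripper is mounted at the origin on the work surface. World frame = base frame: x ahead of the robot, y to its left, z up, the work surface at z = 0. Lengths are in m, angles in rad, forces in N, time in s.
With the tool pointing down it reaches from about 0.275 to 0.85 m from the base axis. Payload 5.2 kg.
Tool frame: the origin (TCP) lies at the very end of the fingers, on their centre line; the grasp point (between the pads) lies 19 mm behind it; z points along the fingers, y is the line along which they close (so a half turn about z gives the same grasp; the last joint's range is limited). The gripper opens to 85 mm and grips with 20 to 120 N. Pads are 22 mm wide; open, the fingers measure 114 mm over their backs; the gripper's body (76 mm by 85 mm) begins 54 mm behind the grasp point. The pads swing forward as they close: fully open they stand 13 mm farther back than shut.
Start: joints at [1.037, 0.259, 1.535, -0, 1.348, -0.203], TCP at [0.179, 0.52, 0.231] pointing down, gripper open.
Joint ranges: [-3.14, 3.14], [-0.91, 2.08], [0.19, 2.58], [-1.22, 4.36], [0.22, 2.71], [-3.12, 3.12]. Speed limits (rad/s): [2.57, 2.57, 3.14, 3.14, 3.14, 3.14].

## Interface

Orientations are given as a rotation vector (axis times angle).
In Python, from station import readout, optics, job_done gives the robot as it stands. The module is installed in compiled form; this text tells all that it offers.
- The arm moves only by the tool send_rows, never from a script. Its argument "increments" is a list of rows, each a list of 7 numbers: the shift along the tool's x, y, z in m, then the turn, a rotation vector about the tool's x, y, z in rad, then the finger opening in m, from 0 to 0.0854. A call has 1 to 8 rows; each row is the pose to reach, as a shift and turn from the pose commanded when the call began, along the tool's axes at that moment; what a row does not reach only later rows make up. A row lasts 1/10 s, in which the tool goes at most 50 mm and 8.59 degrees, less where a joint would pass 70% of its speed; a pose out of reach is approached as far as the arm can. A call with a gripper value outside its range is refused whole. The fingers move at their own pace and stop on an object; the grip force is fixed at half the most. Time passes only in rows, so rows that repeat a pose let the fingers close. It gives the time, the measured TCP pose, the force, the opening and the grip force at its end, in the units of the state.
- readout.state(): the state, without advancing time (a new reading comes with each control period).
- optics.snapshot(name): name is "side" or "top"; returns a dict with "image" (384x512x3 uint8, red, green, blue), "depth" (384x512 float32, m along the optical axis (not along the pixel's ray), 0 where there is no reading), "fovy" (degrees; the focal length in pixels is half the picture's height over the tangent of half this angle, whatever the lens; pixels are square), "cx", "cy" (the principal point, pixels), "k1" (the pictures are not rectified: a ray, as slopes to the right and down, at radius r is drawn at 1 + k1 r^2 times it, then the intrinsics apply), "xyz" and "attitude" of the camera in the world. Camera axes: x right, y up, looking along -z (the intrinsics and any distortion apply to the point x, -y, -z); pixel columns grow to the right and rows downward; lengths in m; the calibration is good to about 2 mm. A picture is of the moment at which its call begins.
- job_done(): hands the job in; it is judged then, once.
The state is a dict: "time_s": time; "joints": joint angles; "qd": joint speeds; "joint_torque": joint torques, N m; "ee_pos": TCP position; "ee_rot": TCP orientation; "wrist_force": force on the tool from outside, world axes, zero at the start; "ft_torque": the same for the moment, N m; "finger_gap": finger opening in m; "grip_force": force on a finger pad.
Only numpy, scipy, OpenCV 4.12 (cv2) and the standard library are available. Lean on these libraries where they do the work, as an engineer would, in place of code of your own. Each camera call takes 0.05 s, during which the arm holds its last target. There are 200 camera calls.

## Task

Lift the lid of the clear shoe-care box gently right back to its stop, and put every polish tin and shoe brush that is on the bench into the box. Then lower the lid gently until it is fully shut, and only after that fit the loose black latch handle down over the square latch shaft until it is fully home, and turn the latch with it counter-clockwise to its stop so that the catch lies over the lid; leave the handle on the shaft. Leave the bowl, shoe horn, heel cup and carabiner where they are, and let the lid neither slam open nor slam shut.

Things in the scene. Friction and masses are not known exactly. Their poses are not given: they have to be found in the camera images.
- box: Clear plastic box with grey rims, fixed to the bench: 142 (its x) x 254 (y) x 55 mm high, walls and floor 4 mm (inside 134 x 246). Origin: centre of its underside. Front is -x (towards the robot); the lid's hinge runs along y on the far (+x) rim. A grey latch post, 36 (x) x 30 (y) x 60 mm high, stands against the front face at y = -70 mm.
- lid (a joint): Angle of the clear lid, 142 x 254 x 6 mm, 150 g (rad): 0 is shut (top at z = 61.5 mm), it grows as the lid swings up and back, 1.65 is the open stop, 5 degrees past upright. Stiff friction hinge (0.2 Nm): it stays at any angle. It starts 0 to 0.25 open.
- lid_tab (a point): Where to pinch the lid's black pull tab. The tab juts 40 mm beyond the lid's free edge, in its plane; 24 mm wide (along the box's y), 8 mm thick. This point is 28 mm beyond the edge, at y = +50 mm of the box. Pinched with the fingers closing along the box's y, it can be swung all the way with the tool kept pointing down. Axes turn with the lid (at 0 they are the box's).
- lid_hinge (a point): Point on the lid's hinge line, at y = +50 mm of the box, in the lid's mid plane like lid_tab: lid_tab circles it about the box's y axis at 170 mm. Axes turn with the lid.
- latch (a joint): Angle of the latch (rad), counter-clockwise seen from above: near 0 (start 0 to 0.3) its catch, a dark steel arm reaching 48 mm from the axis, points to the box's -y, clear of the lid; 1.5 is its stop, where the catch lies over the lid. Friction 0.04 Nm; it stays where it is left.
- latch_seat (a point): Centre of the round dark steel flange (36 mm across) at the foot of the upright square latch shaft, 72 mm above the bench, ahead of the box's front at y = -70 mm. The shaft is 16 x 16 mm, 22 mm tall, the top 7 mm tapering to 8 mm; the handle has about 0.2 rad of play on it. This point turns with the latch: x and y are square to the shaft's flats, z up. The handle's underside sits on the flange.
- handle: Loose black latch handle: oblong block with round ends, 80 (its x) x 30 (its y) x 38 mm high, standing on its bored underside. Mid-underside is a square bore 19 x 19 mm, 24 mm deep, sides along the handle's x and y; any quarter turn fits. Origin: centre of the underside (mouth of the bore), z up. Pinch it across the 30 mm.
- tin_a: Round flat shoe-polish tin, dark metal, 54 mm across, 24 mm high. Origin: centre of its underside; z up. Loose; may be absent (None) from the start.
- tin_b: Round flat shoe-polish tin, dark metal, 54 mm across, 24 mm high. Origin: centre of its underside; z up. Loose; may be absent (None) from the start.
- brush_a: Small shoe brush lying bristles down: pale wood back over black bristles, a block 54 (its x) x 32 (its y) x 26 mm high, all of it firm. Origin: centre of its underside. Loose; may be absent (None) from the start.
- brush_b: Small shoe brush lying bristles down: pale wood back over black bristles, a block 54 (its x) x 32 (its y) x 26 mm high, all of it firm. Origin: centre of its underside. Loose; may be absent (None) from the start.
- bowl: Grey ceramic bowl, 140 mm across, 55 mm high; bystander. Origin: centre of its underside.
- shoe_horn: Black plastic shoe horn, 175 mm long, lying flat; bystander.
- heel_cup: Yellow silicone heel cup, 80 x 62 x 26 mm; bystander.
- carabiner: Stainless carabiner, about 95 x 50 x 10 mm, lying flat; bystander.
Not all that is in view belongs to the job. What is shaped like the tin_b but blue or purple is not meant.

How it is judged:
By the outcome, as a careful person would: the job done as asked, in the order asked, and still so for the second after the job is handed in, with the robot touching nothing.
Of tin_a, tin_b, brush_a, brush_b only 2 to 4 are there at a start; the rules pass over those that are not, and their reading is None.
At some moment in a run one of tin_a, tin_b, brush_a, brush_b, handle may be knocked a few centimetres aside while the robot is not near it.
It also fails if it takes over 210 s, if anything falls off the work surface, if the arm or the gripper's body presses on something with over 40 N, if the wrist force passes 120 N, or if a joint passes its speed limit or range.

## Working session

There is one attempt and no reset: what is moved stays moved. The work goes in short steps, Python scripts to look and compute and a tool call to move; the robot and the scene stay as the last step left them, time stands still between calls to the robot, and variables do not carry over. Pictures are saved under pics/ and viewed, at most 14 in all, crops included, and the job is handed in when it is done.

Besides the shell and the picture viewer there is one more tool, called after "Call:" as a command line: name --pt "numbers of a row" for each row, then --argument value for the rest. send_rows: Moves the arm, as the interface text tells. Its arguments: {"type":"object","properties":{"increments":{"type":"array","items":{"type":"array","items":{"type":"number"}}}},"required":["increments"]}

```bash
mkdir -p pics; ls; cat > h.py <<'E'
import numpy as np, cv2
from scipy.spatial.transform import Rotation as R
from station import readout, optics, job_done
def snap(n):
    s=optics.snapshot(n); s['f']=s['image'].shape[0]/2/np.tan(np.radians(s['fovy'])/2)
    a=np.array(s['attitude'],float); s['R']=R.from_rotvec(a).as_matrix() if a.size==3 else (a if a.shape==(3,3) else R.from_quat(a).as_matrix())
    return s
def ray(s,u,v):
    K=np.array([[s['f'],0,s['cx']],[0,s['f'],s['cy']],[0,0,1]])
    d=np.array([u-s['cx'],v-s['cy']])/s['f']; p=d.copy()
    for _ in range(30): p=d/(1+s['k1']*(p@p))
    return s['R']@np.array([p[0],-p[1],-1.])
def onz(s,u,v,z):
    r=ray(s,u,v); c=np.array(s['xyz']); return c+r*(z-c[2])/r[2]
def dep(s,u,v):
    return np.array(s['xyz'])+ray(s,u,v)*s['depth'][int(v),int(u)]
def proj(s,P):
    c=s['R'].T@(np.array(P)-np.array(s['xyz'])); p=np.array([c[0],-c[1]])/-c[2]; p=p*(1+s['k1']*(p@p))
    return p*s['f']+[s['cx'],s['cy']]
def save(s,name,box=None,k=1.5):
    im=s['image'][:,:,::-1]
    if box: im=im[box[1]:box[3],box[0]:box[2]]
    cv2.imwrite('pics/'+name,cv2.resize(im,None,fx=k,fy=k,interpolation=cv2.INTER_CUBIC))
def st():
    s=readout.state(); print({k:np.round(s[k],4).tolist() for k in ['time_s','joints','ee_pos','ee_rot','wrist_force','finger_gap','grip_force']}); print(np.round(R.from_rotvec(s['ee_rot']).as_matrix(),3).tolist())
E
python3 - <<'E'
from h import *
for n in ['top','side']:
    s=snap(n); save(s,n+'0.png'); print(n,s['attitude'],s['xyz'],s['f'],s['cx'],s['cy'],s['k1'],(s['depth']>0).mean())
st()
E
```

```text
pics
top [ 0.12898358 -0.14676791 -1.58202154] [ 0.35014652 -0.01488114  1.21512192] 412.6032612368118 253.23610657038083 190.42837724549582 -0.11887831610973865 0.9960734049479166
side [ 1.02954213 -0.02091774 -0.08001699] [ 0.4890001  -1.01165532  0.6687285 ] 418.827664289192 255.51078734940475 195.83349772567615 -0.03502056113363658 0.9961700439453125
{'time_s': 0.1, 'joints': [1.0372, 0.2593, 1.536, 0.0, 1.348, -0.2028], 'ee_pos': [0.1784, 0.5198, 0.2306], 'ee_rot': [-0.5172, -3.0981, 0.0024], 'wrist_force': [0.0444, 0.7158, -0.3008], 'finger_gap': 0.0856, 'grip_force': 0.0}
[[-0.946, 0.325, -0.001], [0.325, 0.946, -0.001], [0.0, -0.002, -1.0]]
```

View pics/top0.png

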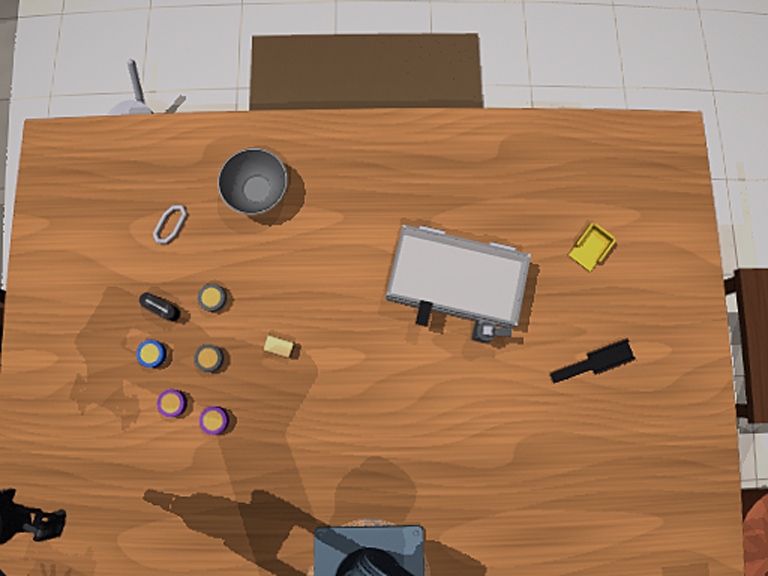

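View pics/side0.png

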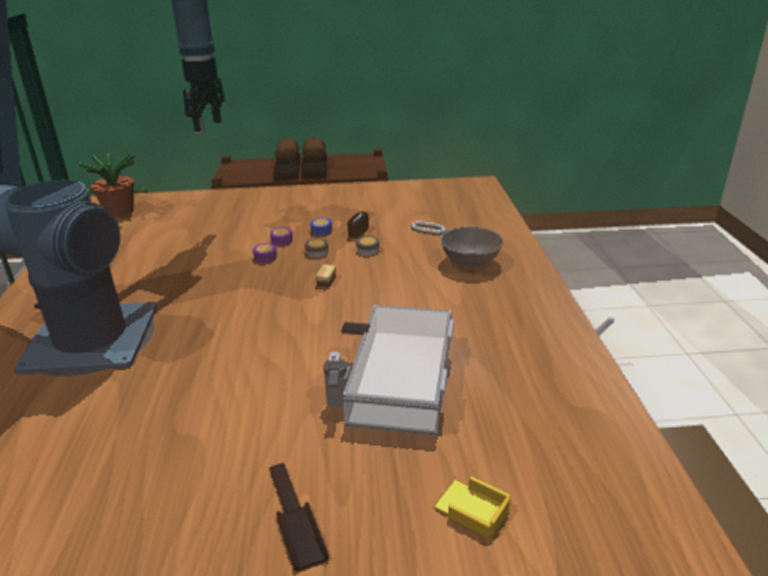

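```bash
cat >> h.py <<'E'
def cloud(s):
    h,w=s['depth'].shape; u,v=np.meshgrid(np.arange(w),np.arange(h))
    K=np.array([[s['f'],0,s['cx']],[0,s['f'],s['cy']],[0,0,1.]])
    p=cv2.undistortPoints(np.stack([u,v],-1).reshape(-1,1,2).astype(float),K,np.array([s['k1'],0,0,0,0.])).reshape(h,w,2)
    c=np.stack([p[...,0],-p[...,1],-np.ones((h,w))],-1)*s['depth'][...,None]
    return c@s['R'].T+np.array(s['xyz'])
def blobs(s,zlo=.012,zhi=.3,roi=None,amin=30):
    X=cloud(s); m=((X[...,2]>zlo)&(X[...,2]<zhi)&(s['depth']>0)).astype(np.uint8)
    m&=((np.abs(X[...,1])<.7)&(X[...,0]>.15)&(X[...,0]<.95)).astype(np.uint8)
    n,l,stt,cen=cv2.connectedComponentsWithStats(m)
    for i in range(1,n):
        if stt[i,4]<amin: continue
        P=X[l==i]; zt=np.percentile(P[:,2],90); T=P[P[:,2]>zt-.008]
        (cx,cy),(w,h),a=cv2.minAreaRect((T[:,:2]*1000).astype(np.float32))
        print(np.round(cen[i]),stt[i,4],'ztop%.3f rect c(%.1f %.1f) %.0fx%.0f a%.1f mean'%(zt,cx,cy,w,h,a),np.round(T.mean(0)*1000,1),s['image'][l==i].mean(0).astype(int))
E
python3 - <<'E'
from h import *
s=snap('top'); blobs(s)
X=cloud(s)
im=s['image'][130:235,245:365]
save(s,'box0.png',(245,130,365,235),6)
save(s,'tins0.png',(80,170,210,300),5)
for v in (212,216,220): print([np.round(X[v,u]*1000).tolist() for u in range(316,350,4)])
for v in (196,200,204,208,212): print([np.round(X[v,u]*1000).tolist() for u in range(278,292,3)])
E
```

```text
[167. 119.] 1209 ztop0.055 rect c(771.0 220.6) 138x135 a47.7 mean [781.1 226.2  53.4] [78 79 80]
[399. 159.] 146 ztop0.027 rect c(646.1 -467.4) 61x61 a49.7 mean [ 650.3 -473.7   24. ] [151 130  40]
[306. 186.] 4923 ztop0.065 rect c(556.9 -176.6) 254x193 a75.7 mean [ 567.8 -181.4   62.7] [167 164 165]
[141. 198.] 277 ztop0.028 rect c(543.5 301.9) 54x52 a44.8 mean [543.4 301.4  24.8] [137 125  88]
[106. 205.] 288 ztop0.041 rect c(525.0 405.3) 79x31 a61.3 mean [524.4 403.8  38.4] [58 55 57]
[186. 231.] 208 ztop0.029 rect c(445.6 168.0) 53x32 a73.1 mean [445.5 167.5  26.2] [188 170 119]
[100. 235.] 277 ztop0.028 rect c(435.0 420.6) 51x51 a33.9 mean [434.9 420.5  24.9] [120 132 136]
[138. 238.] 278 ztop0.028 rect c(424.6 305.0) 55x50 a89.5 mean [425.4 305.1  24.8] [136 115  81]
[114. 268.] 274 ztop0.028 rect c(338.7 376.1) 52x49 a89.8 mean [339.  375.8  24.8] [155 109 117]
[142. 280.] 272 ztop0.027 rect c(307.2 293.4) 50x48 a89.8 mean [306.7 292.5  24.5] [154 110 115]
[  6. 328.] 43 ztop0.275 rect c(202.3 562.8) 14x7 a89.3 mean [203.3 559.  274.4] [24 19 17]
[ 38. 345.] 91 ztop0.299 rect 
[... 560 characters left out ...]
8.0, 70.0], [465.0, -248.0, 75.0], [465.0, -260.0, 72.0], [465.0, -272.0, 68.0], [471.0, -298.0, 4.0], [472.0, -312.0, -4.0]]
[[537.0, -99.0, 64.0], [537.0, -108.0, 62.0], [538.0, -117.0, 57.0], [536.0, -125.0, 64.0], [536.0, -133.0, 65.0]]
[[525.0, -99.0, 64.0], [525.0, -108.0, 64.0], [526.0, -116.0, 60.0], [525.0, -124.0, 65.0], [525.0, -133.0, 60.0]]
[[522.0, -103.0, 11.0], [514.0, -107.0, 64.0], [514.0, -116.0, 64.0], [513.0, -124.0, 65.0], [514.0, -133.0, 60.0]]
[[511.0, -103.0, -1.0], [502.0, -107.0, 65.0], [502.0, -115.0, 66.0], [502.0, -124.0, 64.0], [510.0, -138.0, 4.0]]
[[491.0, -98.0, 63.0], [491.0, -107.0, 63.0], [491.0, -115.0, 67.0], [498.0, -129.0, 2.0], [499.0, -139.0, -0.0]]
```

View pics/box0.png

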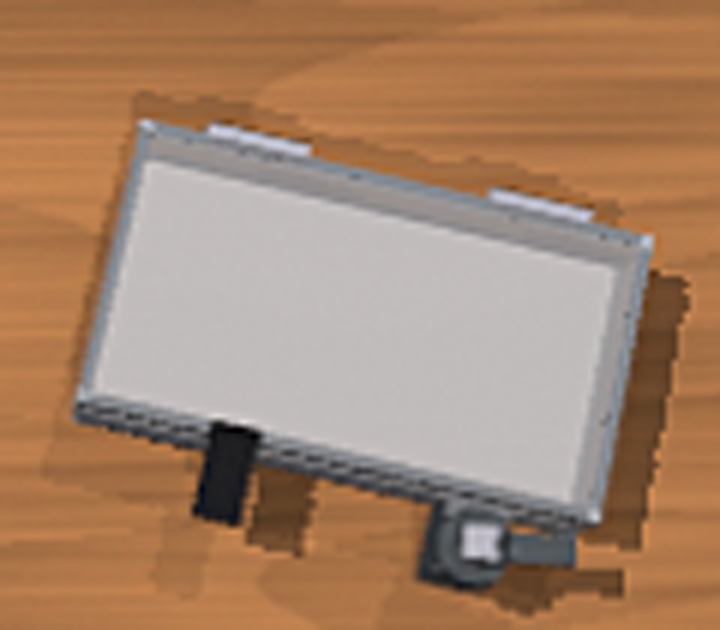

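View pics/tins0.png

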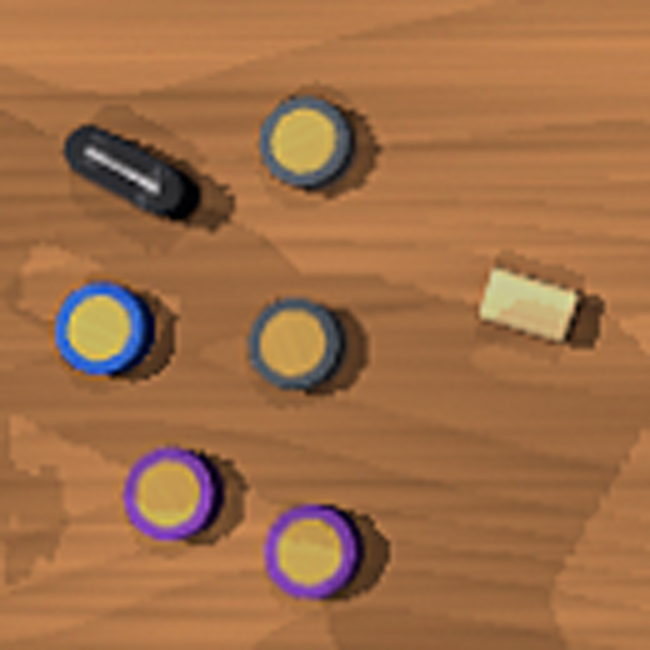

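```bash
cat > m.py <<'E'
from h import *
s=snap('top')
C=[onz(s,u,v,.0615)[:2]*1000 for u,v in [(269.5,150.5),(353.3,170),(344.5,216.7),(258.3,197.2)]]
print(np.round(C,1)); print([round(float(np.linalg.norm(C[i]-C[(i+1)%4])),1) for i in range(4)],np.mean(C,0))
print([np.degrees(np.arctan2(*(C[i]-C[j])[::-1])).round(1) for i,j in [(0,1),(3,2),(0,3),(1,2)]])
# cloud
X=cloud(s); m=(X[...,2]>.052)&(X[...,2]<.075)&(X[...,1]<.0)&(X[...,1]>-.36)&(X[...,0]>.4)
mm=cv2.morphologyEx(m.astype(np.uint8),cv2.MORPH_OPEN,np.ones((17,17)))
P=X[mm>0]; print(cv2.minAreaRect((P[:,:2]*1000).astype(np.float32)),P[:,2].mean())
# tab by dark pixels; shaft by bright top
g=s['image'].astype(int).max(2)
t=np.zeros(g.shape,bool); t[200:220,274:292]=g[200:220,274:292]<60
v,u=np.nonzero(t); 
T=np.array([onz(s,a,b,.0625)[:2] for a,b in zip(u,v)])*1000; print('tab',cv2.minAreaRect(T.astype(np.float32)),T.mean(0),X[t][:,2].mean())
b=np.zeros(g.shape,bool); b[214:226,318:332]=g[214:226,318:332]>170
v,u=np.nonzero(b); print('shaft',len(u),u.mean(),v.mean(),onz(s,u.mean(),v.mean(),.094)*1000)
T=np.array([onz(s,a,c,.094)[:2] for a,c in zip(u,v)])*1000;print(cv2.minAreaRect(T.astype(np.float32)))
e=snap('side')
for z in (.0585,.08):
  pass
save(e,'sidebox.png',(210,195,310,295),6)
E
python3 m.py
```

```text
[[ 670.9  -78.7]
 [ 610.  -320.2]
 [ 474.9 -286.8]
 [ 534.6  -43.7]]
[249.1, 139.2, 250.4, 140.7] [ 572.59950493 -182.33458803]
[np.float64(75.8), np.float64(76.2), np.float64(-14.4), np.float64(-13.8)]
((580.6640625, -168.24685668945312), (222.65965270996094, 151.53109741210938), 77.69572448730469) 0.06198079510482255
tab ((502.6259460449219, -108.55221557617188), (31.15229606628418, 45.556182861328125), 88.52197265625) [ 502.28526885 -109.96229527] 0.0628451618399225
shaft 23 324.82608695652175 219.95652173913044 [ 463.42319436 -224.10936723   94.        ]
((463.29974365234375, -224.59207153320312), (11.34237003326416, 11.012939453125), 88.92399597167969)
```

View pics/sidebox.png

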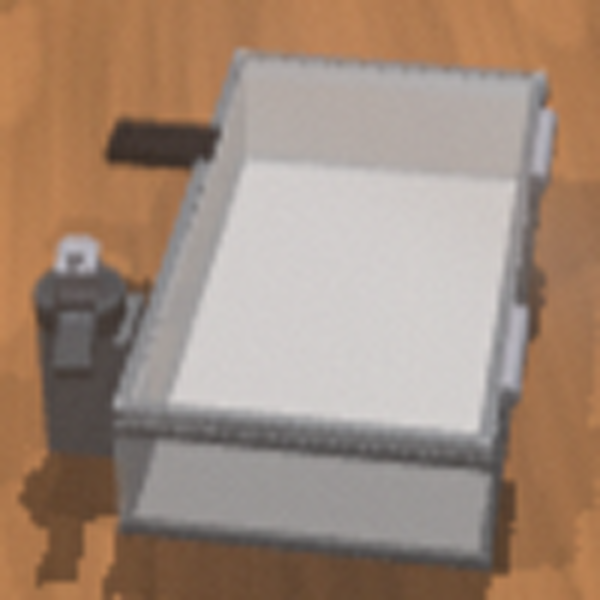

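```bash
cat >> h.py <<'E'
C=np.array([572.6,-182.3]); YAW=np.radians(-14.05)
BX=np.array([np.cos(YAW),np.sin(YAW)]); BY=np.array([-BX[1],BX[0]])
def w2b(x,y): d=np.array([x,y])-C; return np.round([d@BX,d@BY],1)
def b2w(x,y): return C+x*BX+y*BY
def tool(yaw): # tool y axis at yaw deg from box y, z down
    a=YAW+np.radians(yaw); c,s=np.cos(a),np.sin(a)
    return np.array([[-c,-s,0],[-s,c,0],[0,0,-1.]])
def plan(wps,chain=True):
    s=readout.state(); p=np.array(s['ee_pos']); M=R.from_rotvec(s['ee_rot']).as_matrix()
    for w in wps:
        q=np.r_[b2w(w[0],w[1])/1000,w[2]/1000]; N=tool(w[3])
        d=M.T@(q-p); r=R.from_matrix(M.T@N).as_rotvec()
        print(w,'->',np.round(d,4).tolist(),np.round(r,4).tolist(),'rows>=%.1f'%max(np.linalg.norm(d)/.05,np.degrees(np.linalg.norm(r))/8.59))
        if chain: p,M=q,N
def pose():
    s=readout.state(); p=np.array(s['ee_pos'])*1000; M=R.from_rotvec(s['ee_rot']).as_matrix()
    print('t%.1f'%s['time_s'],'box',w2b(p[0],p[1]),'z%.1f'%p[2],'yaw%.1f'%np.degrees(np.arctan2(-M[0,1],M[1,1])-YAW),'tilt%.2f'%np.degrees(np.arccos(-M[2,2])),'F',np.round(s['wrist_force'],1),'gap%.4f grip%.1f'%(s['finger_gap'],s['grip_force']),'q6 %.2f'%s['joints'][5])
E
python3 - <<'E'
from h import *
for n,p in dict(tin1=(543.4,301.7),tin2=(425,305),brush=(445.6,167.8),handle=(524.7,404.6),shaft=(463.4,-224.1)).items(): print(n,w2b(*p))
plan([(-99,50,150,0),(-99,50,39,0)])
t=snap('top');e=snap('side')
a,b=(np.array(t['xyz']),ray(t,324.8,220)),(np.array(e['xyz']),ray(e,222.8,236.5))
A=np.stack([a[1],-b[1]],1); k=np.linalg.lstsq(A,b[0]-a[0],rcond=None)[0]; P=a[0]+k[0]*a[1];Q=b[0]+k[1]*b[1]; print(P*1000,Q*1000,w2b(*(P[:2]*500+Q[:2]*500)))
E
```

```text
tin1 [-145.8  462.4]
tin2 [-261.5  436.9]
brush [-208.2  308.8]
handle [-188.9  557.7]
shaft [-95.8 -67.1]
(-99, 50, 150, 0) -> [-0.4979, -0.4948, 0.0813] [-0.0009, -0.0002, -0.0856] rows>=14.1
(-99, 50, 39, 0) -> [0.0, 0.0, 0.111] [0.0, 0.0, 0.0] rows>=2.2
[ 463.69317798 -224.7495562    90.15345709] [ 461.50643464 -224.95953614   89.9719149 ] [-96.4 -68. ]
```

Call:
send_rows --pt "-0.25 -0.25 0.0 0 0 -0.08 0.06" --pt "-0.25 -0.25 0.0 0 0 -0.08 0.06" --pt "-0.25 -0.25 0.0 0 0 -0.08 0.06" --pt "-0.25 -0.25 0.0 0 0 -0.08 0.06" --pt "-0.25 -0.25 0.0 0 0 -0.08 0.06" --pt "-0.25 -0.25 0.0 0 0 -0.08 0.06" --pt "-0.25 -0.25 0.0 0 0 -0.08 0.06" --pt "-0.25 -0.25 0.0 0 0 -0.08 0.06"

```text
time_s: 1.15
ee_pos: [0.3365, 0.1979, 0.2316]
ee_rot: [0.405, 3.113, -0.002]
wrist_force: [-0.2, 1.1, 0.2]
finger_gap: 0.0598
grip_force: 0.0
```

```bash
python3 -c "
from h import *
pose();plan([(-99,50,150,0),(-99,50,39,0)])"
```

```text
t1.1 box [-321.4  311.5] z231.6 yaw-0.8 tilt0.15 F [-0.2  1.1  0.2] gap0.0598 grip0.0 q6 -1.07
(-99, 50, 150, 0) -> [-0.2256, -0.2584, 0.0825] [-0.0013, 0.0023, -0.0134] rows>=7.1
(-99, 50, 39, 0) -> [0.0, 0.0, 0.111] [0.0, 0.0, 0.0] rows>=2.2
```

Call:
send_rows --pt "-0.226 -0.259 0.082 0 0 -0.013 0.06" --pt "-0.226 -0.259 0.082 0 0 -0.013 0.06" --pt "-0.226 -0.259 0.082 0 0 -0.013 0.06" --pt "-0.226 -0.259 0.082 0 0 -0.013 0.06" --pt "-0.226 -0.259 0.082 0 0 -0.013 0.06" --pt "-0.226 -0.259 0.082 0 0 -0.013 0.06" --pt "-0.226 -0.259 0.082 0 0 -0.013 0.06" --pt "-0.226 -0.259 0.082 0 0 -0.013 0.06"

```text
time_s: 1.95
ee_pos: [0.4907, -0.1085, 0.1478]
ee_rot: [0.379, 3.119, -0.002]
wrist_force: [-0.4, 0.6, 0.6]
finger_gap: 0.0598
grip_force: 0.0
```

```bash
python3 -c "
from h import *
pose();plan([(-99,50,150,0),(-99,50,39,0)])
s=snap('side');save(s,'s1.png',(190,130,330,290),4)"
```

```text
t1.9 box [-97.4  51.7] z147.8 yaw0.2 tilt0.06 F [-0.4  0.6  0.6] gap0.0598 grip0.0 q6 -1.77
(-99, 50, 150, 0) -> [0.0016, -0.0017, -0.0022] [-0.001, 0.0003, 0.0036] rows>=0.1
(-99, 50, 39, 0) -> [0.0, 0.0, 0.111] [0.0, 0.0, 0.0] rows>=2.2
```

View pics/s1.png

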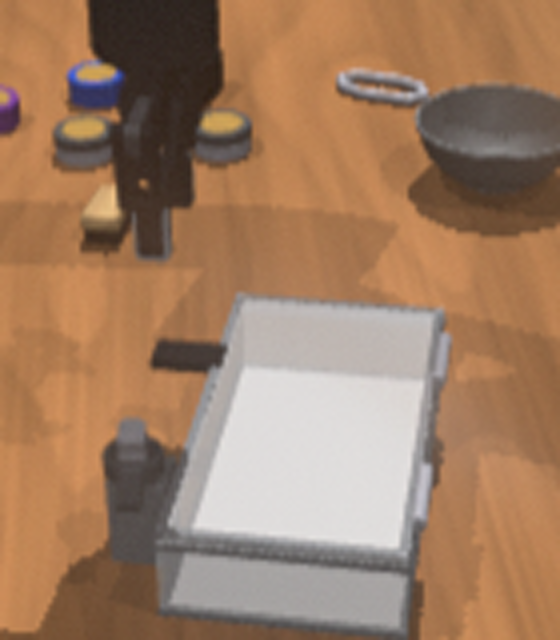

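The gripper (150,250) hangs above the tab (188,355); the path down is clear.

Call:
send_rows --pt "0.001 -0.001 0.03 0 0 0 0.06" --pt "0.001 -0.001 0.06 0 0 0 0.06" --pt "0.001 -0.001 0.085 0 0 0 0.06" --pt "0.001 -0.001 0.1 0 0 0 0.06" --pt "0.001 -0.001 0.107 0 0 0 0.06" --pt "0.001 -0.001 0.107 0 0 0 0.06" --pt "0.001 -0.001 0.107 0 0 0 0.03" --pt "0.001 -0.001 0.107 0 0 0 0.03"

```text
time_s: 2.8
ee_pos: [0.4881, -0.1052, 0.0435]
ee_rot: [0.372, 3.117, -0.001]
wrist_force: [-0.1, -0.5, 0.3]
finger_gap: 0.032
grip_force: 0.0
```

Call:
send_rows --pt "0 0 0 0 0 0 0.01" --pt "0 0 0 0 0 0 0.01" --pt "0 0 0 0 0 0 0.01" --pt "0 0 0 0 0 0 0.01"

```text
time_s: 3.2
ee_pos: [0.4877, -0.1069, 0.0436]
ee_rot: [0.372, 3.118, -0.004]
wrist_force: [-2.1, -4.8, 3.6]
finger_gap: 0.0229
grip_force: 58.6
```

```bash
python3 -c "
from h import *
pose()
for k in range(0,20):
  a=1.65*k/19; print(k,np.round(a,2),'tool x %.1f z %.1f'%(-170*(1-np.cos(a)),-170*np.sin(a)))"
```

```text
t3.2 box [-100.7   52.6] z43.6 yaw0.4 tilt0.18 F [-2.1 -4.8  3.6] gap0.0229 grip58.6 q6 -1.77
0 0.0 tool x -0.0 z -0.0
1 0.09 tool x -0.6 z -14.7
2 0.17 tool x -2.6 z -29.4
3 0.26 tool x -5.7 z -43.8
4 0.35 tool x -10.2 z -57.9
5 0.43 tool x -15.8 z -71.5
6 0.52 tool x -22.6 z -84.6
7 0.61 tool x -30.5 z -97.1
8 0.69 tool x -39.4 z -108.8
9 0.78 tool x -49.3 z -119.7
10 0.87 tool x -60.2 z -129.8
11 0.96 tool x -71.8 z -138.8
12 1.04 tool x -84.3 z -146.8
13 1.13 tool x -97.3 z -153.7
14 1.22 tool x -110.9 z -159.4
15 1.3 tool x -125.0 z -163.9
16 1.39 tool x -139.3 z -167.2
17 1.48 tool x -154.0 z -169.2
18 1.56 tool x -168.7 z -170.0
19 1.65 tool x -183.5 z -169.5
```

Call:
send_rows --pt "-0.0002 0 -0.0085 0 0 0 0.01" --pt "-0.0009 0 -0.017 0 0 0 0.01" --pt "-0.0019 0 -0.0254 0 0 0 0.01" --pt "-0.0034 0 -0.0338 0 0 0 0.01" --pt "-0.0053 0 -0.0421 0 0 0 0.01" --pt "-0.0076 0 -0.0502 0 0 0 0.01" --pt "-0.0103 0 -0.0583 0 0 0 0.01" --pt "-0.0134 0 -0.0662 0 0 0 0.01"

```text
time_s: 4.0
ee_pos: [0.5019, -0.1105, 0.1095]
ee_rot: [0.373, 3.116, -0.005]
wrist_force: [6.3, -6.2, -8.5]
finger_gap: 0.0222
grip_force: 59.1
```

```bash
python3 -c "
from h import *
pose()
s=snap('side');save(s,'s2.png',(190,130,330,290),3)"
```

```text
t4.0 box [-86.1  52.5] z109.5 yaw0.4 tilt0.28 F [ 6.3 -6.2 -8.5] gap0.0222 grip59.1 q6 -1.76
```

View pics/s2.png

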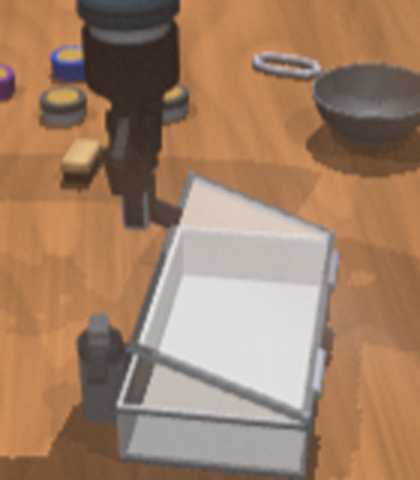

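The lid is rising with the tab held between the fingers; continuing along the arc.

Call:
send_rows --pt "-0.0035 0 -0.0077 0 0 0 0.01" --pt "-0.0074 0 -0.0153 0 0 0 0.01" --pt "-0.0117 0 -0.0227 0 0 0 0.01" --pt "-0.0163 0 -0.0298 0 0 0 0.01" --pt "-0.0213 0 -0.0367 0 0 0 0.01" --pt "-0.0266 0 -0.0433 0 0 0 0.01" --pt "-0.0322 0 -0.0497 0 0 0 0.01" --pt "-0.0382 0 -0.0557 0 0 0 0.01"

```text
time_s: 4.85
ee_pos: [0.5373, -0.1194, 0.1638]
ee_rot: [-0.374, -3.119, 0.005]
wrist_force: [2.1, -8.6, -10.6]
finger_gap: 0.0222
grip_force: 59.2
```

Call:
send_rows --pt "-0.0062 0 -0.0058 0 0 0 0.01" --pt "-0.0127 0 -0.0113 0 0 0 0.01" --pt "-0.0195 0 -0.0164 0 0 0 0.01" --pt "-0.0265 0 -0.0212 0 0 0 0.01" --pt "-0.0338 0 -0.0256 0 0 0 0.01" --pt "-0.0413 0 -0.0296 0 0 0 0.01" --pt "-0.049 0 -0.0333 0 0 0 0.01" --pt "-0.0568 0 -0.0365 0 0 0 0.01"

```text
time_s: 5.65
ee_pos: [0.5907, -0.1327, 0.2]
ee_rot: [-0.374, -3.114, 0.005]
wrist_force: [-4.3, -6.1, -3.1]
finger_gap: 0.0225
grip_force: 59.3
```

```bash
python3 -c "
from h import *
pose()"
```

```text
t5.7 box [ 5.5 52.5] z200.0 yaw0.4 tilt0.32 F [-4.3 -6.1 -3.1] gap0.0225 grip59.3 q6 -1.73
```

Call:
send_rows --pt "-0.008 0 -0.0029 0 0 0 0.01" --pt "-0.0161 0 -0.0054 0 0 0 0.01" --pt "-0.0244 0 -0.0075 0 0 0 0.01" --pt "-0.0327 0 -0.0091 0 0 0 0.01" --pt "-0.0394 0 -0.0101 0 0 0 0.01" --pt "-0.0462 0 -0.0109 0 0 0 0.01" --pt "-0.053 0 -0.0114 0 0 0 0.01" --pt "-0.0581 0 -0.0116 0 0 0 0.01"

```text
time_s: 6.45
ee_pos: [0.6474, -0.1469, 0.2127]
ee_rot: [-0.374, -3.116, 0.006]
wrist_force: [-5.3, -6.1, 2.0]
finger_gap: 0.0223
grip_force: 58.7
```

Call:
send_rows --pt "-0.004 0 0 0 0 0 0.01" --pt "-0.007 0 0.0001 0 0 0 0.01" --pt "-0.01 0 0.0002 0 0 0 0.01" --pt "-0.0125 0 0.0003 0 0 0 0.01" --pt "-0.0145 0 0.0004 0 0 0 0.01" --pt "-0.0165 0 0.0005 0 0 0 0.01" --pt "-0.0185 0 0.0006 0 0 0 0.01" --pt "-0.0185 0 0.0006 0 0 0 0.01"

```text
time_s: 7.25
ee_pos: [0.6658, -0.1515, 0.2126]
ee_rot: [-0.376, -3.118, 0.006]
wrist_force: [-3.3, -7.5, 2.1]
finger_gap: 0.0215
grip_force: 58.8
```

```bash
python3 -c "
from h import *
pose()"
```

```text
t7.2 box [83.  52.5] z212.6 yaw0.3 tilt0.25 F [-3.3 -7.5  2.1] gap0.0215 grip58.8 q6 -1.71
```

Call:
send_rows --pt "-0.001 0 0 0 0 0 0.01" --pt "-0.002 0 0.0001 0 0 0 0.01" --pt "-0.003 0 0.0002 0 0 0 0.01" --pt "-0.004 0 0.0003 0 0 0 0.01" --pt "-0.005 0 0.0004 0 0 0 0.01" --pt "-0.006 0 0.0005 0 0 0 0.01" --pt "-0.006 0 0.0005 0 0 0 0.01"

```text
time_s: 7.95
ee_pos: [0.6712, -0.1529, 0.2124]
ee_rot: [-0.376, -3.117, 0.007]
wrist_force: [-5.8, -6.2, 3.7]
finger_gap: 0.022
grip_force: 59.0
```

```bash
python3 -c "
from h import *
pose()"
```

```text
t8.0 box [88.6 52.5] z212.4 yaw0.3 tilt0.27 F [-5.8 -6.2  3.7] gap0.0220 grip59.0 q6 -1.71
```

Call:
send_rows --pt "-0.001 0 0 0 0 0 0.01" --pt "-0.002 0 0.0001 0 0 0 0.01" --pt "-0.003 0 0.0002 0 0 0 0.01" --pt "-0.004 0 0.0003 0 0 0 0.01" --pt "-0.004 0 0.0003 0 0 0 0.01"

```text
time_s: 8.45
ee_pos: [0.6754, -0.1538, 0.2119]
ee_rot: [-0.374, -3.118, 0.007]
wrist_force: [-4.5, -7.6, 2.1]
finger_gap: 0.0212
grip_force: 58.5
```

```bash
python3 -c "
from h import *
pose()
s=snap('side');save(s,'s3.png',(170,110,330,290),3)"
```

```text
t8.4 box [92.8 52.6] z211.9 yaw0.4 tilt0.26 F [-4.5 -7.6  2.1] gap0.0212 grip58.5 q6 -1.71
```

View pics/s3.png

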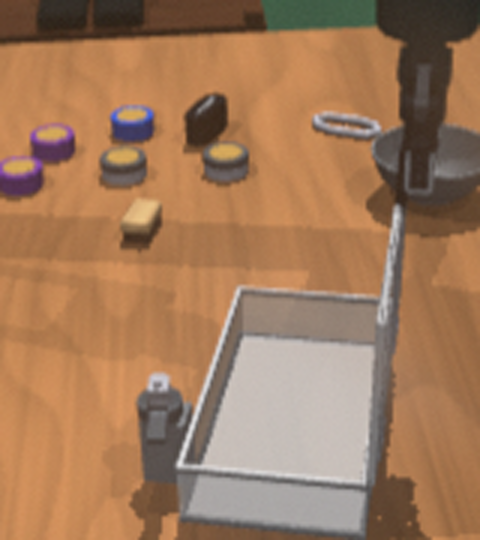

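Call:
send_rows --pt "-0.001 0 0 0 0 0 0.01" --pt "-0.002 0 0.0001 0 0 0 0.01" --pt "-0.003 0 0.0002 0 0 0 0.01" --pt "-0.004 0 0.0003 0 0 0 0.01" --pt "-0.005 0 0.0003 0 0 0 0.01" --pt "-0.005 0 0.0003 0 0 0 0.01"

```text
time_s: 9.1
ee_pos: [0.6803, -0.1551, 0.2113]
ee_rot: [-0.376, -3.117, 0.007]
wrist_force: [-4.5, -6.5, 0.7]
finger_gap: 0.021
grip_force: 58.6
```

```bash
python3 -c "
from h import *
pose()
s=snap('side'); X=cloud(s)
m=(X[...,2]>.09)&(X[...,2]<.2)&(X[...,1]>-.36)&(X[...,1]<-.1)
P=X[m]*1000; d=P[:,:2]-C; bx=d@BX; by=d@BY
k=(np.abs(bx-78)<30)&(np.abs(by)<130); print(k.sum())
for lo in range(90,200,20):
  j=k&(P[:,2]>=lo)&(P[:,2]<lo+20); print(lo,j.sum(),np.median(bx[j]).round(1),bx[j].min().round(1))
"
```

```text
t9.1 box [97.9 52.5] z211.3 yaw0.3 tilt0.26 F [-4.5 -6.5  0.7] gap0.0210 grip58.6 q6 -1.71
322
90 37 74.8 70.3
110 38 76.2 71.6
130 33 77.7 73.2
150 39 78.8 72.9
170 38 78.6 74.3
190 137 78.5 75.0
```

```bash
python3 -c "
from h import *
s=snap('side')
for th in (1.5,1.57,1.61,1.65,1.69,1.75):
  o=[]
  for by in (-127,127):
    p=b2w(71-142*np.cos(th),by)/1000; o+=[np.round(proj(s,[p[0],p[1],.0585+.142*np.sin(th)]),1).tolist()]
  print(th,o)
p=b2w(71,-127)/1000; print(proj(s,[*p,.0585]))
save(s,'s4.png',(270,150,330,290),5)
"
```

```text
1.5 [[289.6, 216.2], [299.6, 160.4]]
1.57 [[294.5, 216.4], [303.6, 160.5]]
1.61 [[297.4, 216.7], [305.8, 160.7]]
1.65 [[300.2, 217.0], [308.1, 161.0]]
1.69 [[303.0, 217.5], [310.3, 161.3]]
1.75 [[307.2, 218.3], [313.7, 161.9]]
[292.73187103 270.6376613 ]
```

View pics/s4.png

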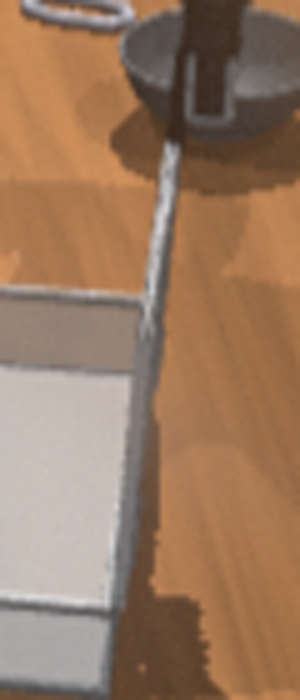

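Call:
send_rows --pt "0 0 0 0 0 0 0.06" --pt "0 0 0 0 0 0 0.06" --pt "0 0 0 0 0 0 0.06" --pt "0 0 -0.03 0 0 0 0.06" --pt "0 0 -0.06 0 0 0 0.06" --pt "0 0 -0.06 0 0 0 0.06" --pt "0.03 0 -0.06 0 0 0 0.0" --pt "0.06 0 -0.06 0 0 0 0.0"

```text
time_s: 10.0
ee_pos: [0.6229, -0.1377, 0.2697]
ee_rot: [-0.372, -3.119, -0.001]
wrist_force: [-0.7, -0.7, -0.1]
finger_gap: 0.0317
grip_force: 0.0
```

Call:
send_rows --pt "0 0 0 0 0 0 0.0" --pt "0 0 0.03 0 0 0 0.0" --pt "0 0 0.06 0 0 0 0.0" --pt "0 0 0.06 0 0 0 0.0" --pt "-0.01 0 0.06 0 0 0 0.0" --pt "-0.015 0 0.06 0 0 0 0.0" --pt "-0.018 0 0.06 0 0 0 0.0" --pt "-0.02 0 0.06 0 0 0 0.0"

```text
time_s: 10.8
ee_pos: [0.6439, -0.1432, 0.2117]
ee_rot: [0.372, 3.117, -0.001]
wrist_force: [-0.4, 0.1, -0.6]
finger_gap: -0.0004
grip_force: 0.0
```

```bash
python3 -c "
from h import *
pose()"
```

```text
t10.8 box [59.7 55.2] z211.7 yaw0.4 tilt0.12 F [-0.4  0.1 -0.6] gap-0.0004 grip0.0 q6 -1.72
```

Now a gentle push towards the stop, watching the force.

Call:
send_rows --pt "-0.0015 0 0 0 0 0 0.0" --pt "-0.003 0 0 0 0 0 0.0" --pt "-0.0045 0 0 0 0 0 0.0" --pt "-0.006 0 0 0 0 0 0.0" --pt "-0.0075 0 0 0 0 0 0.0" --pt "-0.009 0 0 0 0 0 0.0"

```text
time_s: 11.4
ee_pos: [0.6516, -0.145, 0.2106]
ee_rot: [-0.373, -3.119, -0.0]
wrist_force: [-0.5, 0.1, -0.1]
finger_gap: 0.0002
grip_force: 0.0
```

Call:
send_rows --pt "-0.001 0 0 0 0 0 0.0" --pt "-0.002 0 0 0 0 0 0.0" --pt "-0.003 0 0 0 0 0 0.0"

```text
time_s: 11.7
ee_pos: [0.6542, -0.1456, 0.2105]
ee_rot: [-0.373, -3.119, -0.0]
wrist_force: [-1.6, 0.8, -1.0]
finger_gap: -0.0003
grip_force: 0.6
```

```bash
python3 -c "
from h import *
pose()"
```

```text
t11.7 box [70.3 55.4] z210.5 yaw0.4 tilt0.05 F [-1.6  0.8 -1. ] gap-0.0003 grip0.6 q6 -1.72
```

Call:
send_rows --pt "-0.001 0 0 0 0 0 0.0" --pt "-0.002 0 0 0 0 0 0.0" --pt "-0.003 0 0 0 0 0 0.0"

```text
time_s: 12.0
ee_pos: [0.6573, -0.1464, 0.2104]
ee_rot: [-0.373, -3.119, -0.0]
wrist_force: [-0.9, 0.7, -1.3]
finger_gap: -0.0002
grip_force: 0.6
```

Call:
send_rows --pt "-0.001 0 0 0 0 0 0.0" --pt "-0.002 0 0 0 0 0 0.0" --pt "-0.003 0 0 0 0 0 0.0"

```text
time_s: 12.3
ee_pos: [0.6581, -0.1465, 0.2103]
ee_rot: [-0.372, -3.114, -0.001]
wrist_force: [-10.3, 1.5, 4.1]
finger_gap: 0.0003
grip_force: 5.7
```

```bash
python3 -c "
from h import *
pose()"
```

```text
t12.3 box [74.3 55.4] z210.3 yaw0.4 tilt0.31 F [-10.3   1.5   4.1] gap0.0003 grip5.7 q6 -1.72
```

Call:
send_rows --pt "0.03 0 0 0 0 0 0.06" --pt "0.05 0.0 -0.03 0 0 0 0.06" --pt "0.23 0.2 -0.04 0 0 1.57 0.07" --pt "0.23 0.2 -0.04 0 0 1.57 0.07" --pt "0.23 0.2 -0.04 0 0 1.57 0.07" --pt "0.23 0.2 -0.04 0 0 1.57 0.07" --pt "0.23 0.2 -0.04 0 0 1.57 0.07" --pt "0.23 0.2 -0.04 0 0 1.57 0.07"

```text
time_s: 13.1
ee_pos: [0.4825, 0.1045, 0.2516]
ee_rot: [1.68, 2.653, 0.003]
wrist_force: [0.8, -0.8, -0.9]
finger_gap: 0.0698
grip_force: 0.0
```

```bash
python3 -c "
from h import *
pose();s=snap('top');blobs(s,zhi=.1)
plan([(-146,462,110,-90),(-146,462,12,-90)])"
```

```text
t13.1 box [-157.1  256.3] z251.6 yaw-50.6 tilt0.14 F [ 0.8 -0.8 -0.9] gap0.0698 grip0.0 q6 -0.46
[167. 119.] 1212 ztop0.054 rect c(770.7 219.6) 138x135 a48.6 mean [780.3 227.7  53.2] [87 87 89]
[313. 181.] 1762 ztop0.087 rect c(560.5 -177.8) 253x182 a75.8 mean [ 619.3 -202.5   89.4] [119 115 114]
[399. 159.] 149 ztop0.027 rect c(647.6 -470.0) 61x60 a46.5 mean [ 651.4 -475.5   24.1] [167 144  45]
[105. 204.] 277 ztop0.041 rect c(524.9 404.9) 80x30 a61.3 mean [524.3 403.7  38.6] [68 66 67]
[184. 230.] 163 ztop0.029 rect c(446.6 171.6) 46x32 a73.5 mean [446.8 173.   26.1] [214 188 130]
[100. 235.] 276 ztop0.028 rect c(435.7 420.2) 52x51 a48.6 mean [434.6 420.1  24.9] [135 149 153]
[145. 239.] 55 ztop0.026 rect c(422.6 284.1) 12x41 a84.2 mean [423.7 284.9  23.7] [86 87 83]
[108. 268.] 90 ztop0.028 rect c(340.1 391.9) 46x20 a0.2 mean [339.2 391.   25.4] [183 134 152]
[145. 279.] 175 ztop0.027 rect c(308.7 282.7) 46x32 a0.6 mean [307.8 284.3  24.5] [172 128 125]
(-146, 462, 110, -90) -> [0.1509, 0.1375, 0.1424] [0.0017, -0.0027, 0.6779] rows>=5.0
(-146, 462, 12, -90) -> [0.0, 0.0, 0.098] [0.0, 0.0, 0.0] rows>=2.0
```

Call:
send_rows --pt "0.151 0.1375 0.142 0 0 0.678 0.075" --pt "0.151 0.1375 0.142 0 0 0.678 0.075" --pt "0.151 0.1375 0.142 0 0 0.678 0.075" --pt "0.151 0.1375 0.142 0 0 0.678 0.075" --pt "0.151 0.1375 0.142 0 0 0.678 0.075" --pt "0.151 0.1375 0.142 0 0 0.678 0.075" --pt "0.151 0.1375 0.142 0 0 0.678 0.075" --pt "0.151 0.1375 0.142 0 0 0.678 0.075"

```text
time_s: 13.95
ee_pos: [0.5438, 0.2963, 0.1097]
ee_rot: [2.462, 1.949, 0.002]
wrist_force: [-0.3, -0.1, -0.2]
finger_gap: 0.0748
grip_force: 0.0
```

```bash
cat >> h.py <<'E'
def gold(s):
    h=cv2.cvtColor(s['image'],cv2.COLOR_RGB2HSV); X=cloud(s)
    m=((X[...,2]>.014)&(X[...,2]<.034)&(X[...,1]>.05)&(h[...,1]>70)&(h[...,0]>12)&(h[...,0]<32)&(h[...,2]>90)).astype(np.uint8)
    n,l,t,c=cv2.connectedComponentsWithStats(m)
    for i in range(1,n):
        if t[i,4]>15: p=onz(s,*c[i],.025)*1000; print('gold',np.round(c[i]),t[i,2:],np.round(p[:2],1),'box',w2b(p[0],p[1]))
E
python3 -c "
from h import *
pose();s=snap('side');gold(s);
plan([(-146,462,110,-90),(-146,462,12,-90)])"
```

```text
t13.9 box [-144.2  457.2] z109.7 yaw-89.2 tilt0.11 F [-0.3 -0.1 -0.2] gap0.0748 grip0.0 q6 0.55
gold [213. 148.] [ 9  4 24] [427.2 418.3] box [-286.8  547.4]
gold [187. 154.] [ 9  3 24] [333.5 375.9] box [-367.4  483.4]
gold [245. 160.] [11  7 63] [539.5 302.9] box [-149.9  462.6]
gold [210. 161.] [12  6 58] [419.7 305.2] box [-266.7  435.8]
gold [176. 165.] [10  4 28] [301.  290.3] box [-378.2  392.6]
gold [216. 181.] [ 14  11 116] [441.2 160.1] box [-210.6  300.2]
(-146, 462, 110, -90) -> [0.005, -0.002, 0.0002] [0.0023, -0.001, 0.0127] rows>=0.1
(-146, 462, 12, -90) -> [0.0, 0.0, 0.098] [0.0, 0.0, 0.0] rows>=2.0
```

Call:
send_rows --pt "0.005 -0.002 0.04 0 0 0.012 0.075" --pt "0.005 -0.002 0.075 0 0 0.012 0.075" --pt "0.005 -0.002 0.095 0 0 0.012 0.075" --pt "0.005 -0.002 0.105 0 0 0.012 0.075" --pt "0.005 -0.002 0.105 0 0 0.012 0.075" --pt "0.005 -0.002 0.105 0 0 0.012 0.04" --pt "0.005 -0.002 0.105 0 0 0.012 0.04" --pt "0.005 -0.002 0.105 0 0 0.012 0.04"

```text
time_s: 14.8
ee_pos: [0.544, 0.3026, 0.0062]
ee_rot: [2.474, 1.933, 0.007]
wrist_force: [-0.0, -1.3, 6.4]
finger_gap: 0.0519
grip_force: 63.3
```

Call:
send_rows --pt "0 0 0 0 0 0 0.04" --pt "0 0 0 0 0 0 0.04" --pt "0 0 -0.03 0 0 0 0.04" --pt "0 0 -0.07 0 0 0 0.04" --pt "0 0 -0.12 0 0 0 0.04" --pt "0 0 -0.16 0 0 0 0.04"

```text
time_s: 15.4
ee_pos: [0.5427, 0.3026, 0.1673]
ee_rot: [2.475, 1.934, 0.005]
wrist_force: [0.9, -0.1, -0.1]
finger_gap: 0.0517
grip_force: 63.0
```

```bash
python3 -c "
from h import *
pose()
plan([(0,60,170,-90),(0,60,14,-90)])"
```

```text
t15.4 box [-146.8  463.1] z167.3 yaw-89.9 tilt0.19 F [ 0.9 -0.1 -0.1] gap0.0517 grip63.0 q6 0.57
(0, 60, 170, -90) -> [-0.4032, 0.1464, -0.003] [0.0027, -0.0018, 0.0009] rows>=8.6
(0, 60, 14, -90) -> [0.0, 0.0, 0.156] [0.0, 0.0, 0.0] rows>=3.1
```

Call:
send_rows --pt "-0.403 0.146 -0.003 0 0 0 0.04" --pt "-0.403 0.146 -0.003 0 0 0 0.04" --pt "-0.403 0.146 -0.003 0 0 0 0.04" --pt "-0.403 0.146 -0.003 0 0 0 0.04" --pt "-0.403 0.146 -0.003 0 0 0 0.04" --pt "-0.403 0.146 -0.003 0 0 0 0.04" --pt "-0.403 0.146 -0.003 0 0 0 0.04" --pt "-0.403 0.146 -0.003 0 0 0 0.04"

```text
time_s: 16.2
ee_pos: [0.5834, -0.0976, 0.1676]
ee_rot: [2.474, 1.933, 0.002]
wrist_force: [0.8, -0.0, -0.9]
finger_gap: 0.0518
grip_force: 63.0
```

```bash
python3 -c "
from h import *
pose()
plan([(0,60,170,-90),(0,60,11,-90)],True)"
```

```text
t16.2 box [-10.1  84.8] z167.6 yaw-90.0 tilt0.11 F [ 0.8 -0.  -0.9] gap0.0518 grip63.0 q6 -0.11
(0, 60, 170, -90) -> [-0.0248, 0.0101, -0.0023] [0.002, 0.0001, 0.0009] rows>=0.5
(0, 60, 11, -90) -> [0.0, 0.0, 0.159] [0.0, 0.0, 0.0] rows>=3.2
```

Call:
send_rows --pt "-0.025 0.01 0 0 0 0 0.04" --pt "-0.025 0.01 0.03 0 0 0 0.04" --pt "-0.025 0.01 0.07 0 0 0 0.04" --pt "-0.025 0.01 0.1 0 0 0 0.04" --pt "-0.025 0.01 0.125 0 0 0 0.04" --pt "-0.025 0.01 0.145 0 0 0 0.04" --pt "-0.025 0.01 0.155 0 0 0 0.04" --pt "-0.025 0.01 0.1555 0 0 0 0.04"

```text
time_s: 17.0
ee_pos: [0.5866, -0.1222, 0.0108]
ee_rot: [-2.475, -1.934, 0.001]
wrist_force: [0.7, -0.2, -1.0]
finger_gap: 0.0517
grip_force: 65.1
```

Call:
send_rows --pt "0 0 0 0 0 0 0.04" --pt "0 0 0 0 0 0 0.066" --pt "0 0 0 0 0 0 0.066" --pt "0 0 0 0 0 0 0.066" --pt "0 0 -0.03 0 0 0 0.066" --pt "0 0 -0.08 0 0 0 0.07" --pt "0 0 -0.13 0 0 0 0.075" --pt "0 0 -0.16 0 0 0 0.075"

```text
time_s: 17.8
ee_pos: [0.5884, -0.1228, 0.1756]
ee_rot: [2.472, 1.931, 0.005]
wrist_force: [0.9, 0.4, -0.2]
finger_gap: 0.0749
grip_force: 0.0
```

```bash
python3 -c "
from h import *
pose();s=snap('top');gold(s);blobs(s,zhi=.06)
plan([(-261.5,437,120,-90),(-261.5,437,5,-90)],True)"
```

```text
t17.8 box [ 0.8 61.5] z175.6 yaw-90.0 tilt0.34 F [ 0.9  0.4 -0.2] gap0.0749 grip0.0 q6 -0.15
gold [185. 231.] [ 20  15 202] [445.5 168.1] box [-208.3  309.1]
gold [ 99. 235.] [ 12  13 119] [434.7 421.1] box [-280.2  551.9]
gold [138. 238.] [ 13  13 140] [425.6 305.7] box [-261.1  437.7]
gold [113. 268.] [ 12  13 122] [339.  376.4] box [-362.3  485.3]
gold [142. 279.] [12 11 97] [309.6 291.6] box [-370.2  395.9]
[167. 119.] 1200 ztop0.055 rect c(771.5 219.4) 138x136 a57.2 mean [781.6 226.7  53.4] [90 91 92]
[399. 159.] 143 ztop0.026 rect c(646.4 -467.8) 62x61 a48.2 mean [ 650.9 -474.2   23.7] [175 152  48]
[276. 154.] 42 ztop0.058 rect c(667.1 -98.3) 18x6 a74.9 mean [666.8 -99.2  55.7] [111 103  99]
[316. 163.] 43 ztop0.057 rect c(638.2 -214.5) 18x5 a78.4 mean [ 638.  -214.4   55. ] [105 100  99]
[342. 192.] 373 ztop0.058 rect c(548.6 -270.5) 68x151 a75.8 mean [ 544.3 -284.7   55.2] [131 127 128]
[280. 181.] 99 ztop0.031 rect c(590.6 -107.4) 21x49 a82.7 mean [ 589.4 -108.1   28.6] [136 118  87]
[106. 204.] 284 ztop0.041 rect c(524.7 404.5) 82x31 a61.6 mean [524.7 404.2  38.5] [68 65 67]
[186. 231.] 209 ztop0.029 rect c(445.5 167.8) 54x32 a73.5 mean [445.2 167.5  26. ] [210 185 128]
[100. 235.] 276 ztop0.027 rect c(435.6 420.8) 52x51 a54.2 mean [435.1 420.4  24.7] [138 153 156]
[138. 238.] 278 ztop0.028 rect c(424.7 306.2) 54x50 a70.8 mean [425.  305.2  24.8] [161 148 105]
[114. 268.] 276 ztop0.027 rect c(338.7 375.2) 53x49 a89.6 mean [339.1 375.7  24.7] [179 134 143]
[143. 278.] 198 ztop0.027 rect c(313.7 288.0) 51x35 a64.0 mean [312.3 289.3  24.5] [177 132 132]
(-261.5, 437, 120, -90) -> [0.376, -0.2649, 0.056] [0.0127, 0.0019, 0.0009] rows>=9.3
(-261.5, 437, 5, -90) -> [0.0, 0.0, 0.115] [0.0, 0.0, 0.0] rows>=2.3
```

Call:
send_rows --pt "0.37 -0.261 0.0 0 0 0 0.075" --pt "0.37 -0.261 0.0 0 0 0 0.075" --pt "0.37 -0.261 0.0 0 0 0 0.075" --pt "0.37 -0.261 0.0 0 0 0 0.075" --pt "0.37 -0.261 0.0 0 0 0 0.075" --pt "0.37 -0.261 0.0 0 0 0 0.075" --pt "0.37 -0.261 0.0 0 0 0 0.075" --pt "0.37 -0.261 0.0 0 0 0 0.075"

```text
time_s: 18.65
ee_pos: [0.4413, 0.2524, 0.1711]
ee_rot: [2.476, 1.933, 0.001]
wrist_force: [0.8, 1.1, 0.3]
finger_gap: 0.0751
grip_force: 0.0
```

```bash
python3 -c "
from h import *
pose();s=snap('side');gold(s)
plan([(-261.5,437,80,-90),(-261.5,437,5,-90)],True)"
```

```text
t18.6 box [-232.9  389.8] z171.1 yaw-90.0 tilt0.05 F [0.8 1.1 0.3] gap0.0751 grip0.0 q6 0.54
gold [213. 148.] [ 9  4 24] [427.2 418.3] box [-286.8  547.4]
gold [187. 154.] [ 9  3 24] [333.5 375.9] box [-367.4  483.4]
gold [210. 161.] [12  7 61] [419.3 304.8] box [-266.9  435.3]
gold [176. 165.] [10  4 29] [300.5 290.5] box [-378.8  392.6]
gold [216. 181.] [ 14  12 114] [441.2 160.3] box [-210.7  300.5]
(-261.5, 437, 80, -90) -> [0.0414, -0.023, 0.0914] [-0.0028, -0.0044, 0.0043] rows>=2.1
(-261.5, 437, 5, -90) -> [0.0, 0.0, 0.075] [0.0, 0.0, 0.0] rows>=1.5
```

Call:
send_rows --pt "0.041 -0.023 0.03 0 0 0 0.075" --pt "0.041 -0.023 0.06 0 0 0 0.075" --pt "0.041 -0.023 0.09 0 0 0 0.075" --pt "0.041 -0.023 0.09 0 0 0 0.075" --pt "0.041 -0.023 0.09 0 0 0 0.075"

```text
time_s: 19.2
ee_pos: [0.4299, 0.2958, 0.0811]
ee_rot: [-2.476, -1.934, 0.002]
wrist_force: [-0.2, 0.9, -0.6]
finger_gap: 0.0747
grip_force: 0.0
```

```bash
python3 -c "
from h import *
pose()
plan([(-261.5,437,5,-90)],True)"
```

```text
t19.2 box [-254.5  429.1] z81.1 yaw-90.0 tilt0.06 F [-0.2  0.9 -0.6] gap0.0747 grip0.0 q6 0.63
(-261.5, 437, 5, -90) -> [0.0079, -0.007, 0.0761] [-0.0008, 0.0007, 0.0005] rows>=1.5
```

Call:
send_rows --pt "0.008 -0.007 0.0 0 0 0 0.075" --pt "0.008 -0.007 0.03 0 0 0 0.075" --pt "0.008 -0.007 0.06 0 0 0 0.075" --pt "0.008 -0.007 0.075 0 0 0 0.075" --pt "0.008 -0.007 0.075 0 0 0 0.075" --pt "0.008 -0.007 0.075 0 0 0 0.04" --pt "0.008 -0.007 0.075 0 0 0 0.04" --pt "0.008 -0.007 0.075 0 0 0 0.04"

```text
time_s: 20.0
ee_pos: [0.4266, 0.3063, 0.0083]
ee_rot: [2.475, 1.933, 0.006]
wrist_force: [-1.2, -1.1, 6.3]
finger_gap: 0.0514
grip_force: 62.1
```

Call:
send_rows --pt "0 0 0 0 0 0 0.04" --pt "0 0 0 0 0 0 0.04" --pt "0 0 -0.03 0 0 0 0.04" --pt "0 0 -0.07 0 0 0 0.04" --pt "0 0 -0.12 0 0 0 0.04" --pt "0 0 -0.16 0 0 0 0.04" --pt "0 0 -0.16 0 0 0 0.04"

```text
time_s: 20.7
ee_pos: [0.4291, 0.3074, 0.1737]
ee_rot: [2.473, 1.932, 0.022]
wrist_force: [1.0, 0.3, -0.6]
finger_gap: 0.0517
grip_force: 63.1
```

```bash
python3 -c "
from h import *
pose()
plan([(0,-2,170,-90),(0,-2,11,-90)])"
```

```text
t20.7 box [-258.1  440.2] z173.7 yaw-90.0 tilt0.84 F [ 1.   0.3 -0.6] gap0.0517 grip63.1 q6 0.65
(0, -2, 170, -90) -> [-0.4425, 0.2578, 0.0027] [0.0116, -0.009, 0.0007] rows>=10.2
(0, -2, 11, -90) -> [0.0, 0.0, 0.159] [0.0, 0.0, 0.0] rows>=3.2
```

Call:
send_rows --pt "-0.442 0.258 0 0.01 -0.008 0 0.04" --pt "-0.442 0.258 0 0.01 -0.008 0 0.04" --pt "-0.442 0.258 0 0.01 -0.008 0 0.04" --pt "-0.442 0.258 0 0.01 -0.008 0 0.04" --pt "-0.442 0.258 0 0.01 -0.008 0 0.04" --pt "-0.442 0.258 0 0.01 -0.008 0 0.04" --pt "-0.442 0.258 0 0.01 -0.008 0 0.04" --pt "-0.442 0.258 0 0.01 -0.008 0 0.04"

```text
time_s: 21.5
ee_pos: [0.5372, -0.0805, 0.1663]
ee_rot: [-2.474, -1.932, 0.019]
wrist_force: [0.2, 0.7, -1.6]
finger_gap: 0.052
grip_force: 63.0
```

```bash
python3 -c "
from h import *
pose()
plan([(0,-2,170,-90),(0,-2,13,-90)])"
```

```text
t21.5 box [-59.   90.1] z166.3 yaw-90.0 tilt0.69 F [ 0.2  0.7 -1.6] gap0.0520 grip63.0 q6 -0.10
(0, -2, 170, -90) -> [-0.0922, 0.059, -0.0035] [-0.0091, 0.0079, 0.0002] rows>=2.2
(0, -2, 13, -90) -> [0.0, 0.0, 0.157] [0.0, 0.0, 0.0] rows>=3.1
```

Call:
send_rows --pt "-0.096 0.059 0 -0.009 0.008 0 0.04" --pt "-0.096 0.059 0 -0.009 0.008 0 0.04" --pt "-0.096 0.059 0 -0.009 0.008 0 0.04" --pt "-0.096 0.059 0.04 -0.009 0.008 0 0.04" --pt "-0.096 0.059 0.08 -0.009 0.008 0 0.04" --pt "-0.096 0.059 0.1 -0.009 0.008 0 0.04" --pt "-0.096 0.059 0.1 -0.009 0.008 0 0.04" --pt "-0.096 0.059 0.1 -0.009 0.008 0 0.04"

```text
time_s: 22.3
ee_pos: [0.5701, -0.1861, 0.0666]
ee_rot: [-2.475, -1.934, 0.001]
wrist_force: [0.1, -1.0, -0.8]
finger_gap: 0.0518
grip_force: 63.1
```

```bash
python3 -c "
from h import *
pose()
plan([(0,-5,13,-90)])"
```

```text
t22.3 box [-1.5 -4.3] z66.6 yaw-90.0 tilt0.06 F [ 0.1 -1.  -0.8] gap0.0518 grip63.1 q6 -0.26
(0, -5, 13, -90) -> [-0.0007, 0.0016, 0.0536] [-0.001, -0.0001, 0.0009] rows>=1.1
```

Call:
send_rows --pt "0 0.001 0.025 0 0 0 0.04" --pt "0 0.001 0.045 0 0 0 0.04" --pt "0 0.001 0.053 0 0 0 0.04" --pt "0 0.001 0.053 0 0 0 0.04" --pt "0 0.001 0.053 0 0 0 0.04" --pt "0 0.001 0.053 0 0 0 0.066" --pt "0 0.001 0.053 0 0 0 0.066" --pt "0 0.001 0.053 0 0 0 0.066"

```text
time_s: 23.1
ee_pos: [0.5714, -0.187, 0.014]
ee_rot: [2.475, 1.933, 0.0]
wrist_force: [-0.5, 0.0, 0.0]
finger_gap: 0.0663
grip_force: 0.0
```

Call:
send_rows --pt "0 0 -0.02 0 0 0 0.066" --pt "0 0 -0.06 0 0 0 0.066" --pt "0 0 -0.11 0 0 0 0.066" --pt "0 0 -0.15 0 0 0 0.066" --pt "0.1 -0.05 -0.15 0 0 0 0.066" --pt "0.2 -0.13 -0.15 0 0 0 0.066" --pt "0.2 -0.13 -0.15 0 0 0 0.066" --pt "0.2 -0.13 -0.15 0 0 0 0.066"

```text
time_s: 23.9
ee_pos: [0.5062, 0.0038, 0.1637]
ee_rot: [-2.477, -1.933, -0.0]
wrist_force: [0.2, 0.1, -0.5]
finger_gap: 0.0658
grip_force: 0.0
```

```bash
python3 -c "
from h import *
pose();s=snap('side');gold(s);s=snap('top');gold(s);blobs(s,zhi=.06)
plan([(-208,309,90,-92.5)])"
```

```text
t23.9 box [-109.6  164.4] z163.7 yaw-90.0 tilt0.01 F [ 0.2  0.1 -0.5] gap0.0658 grip0.0 q6 0.03
gold [213. 148.] [ 8  4 25] [426.  420.2] box [-288.5  548.9]
gold [187. 154.] [ 9  3 24] [333.5 375.9] box [-367.4  483.4]
gold [176. 165.] [10  4 28] [300.4 290.1] box [-378.7  392.2]
gold [216. 181.] [ 14  12 117] [441.2 159.7] box [-210.5  299.9]
gold [ 99. 235.] [ 12  13 119] [434.7 421.1] box [-280.2  551.9]
gold [113. 268.] [ 13  13 124] [338.9 376.7] box [-362.4  485.6]
gold [141. 280.] [ 12  13 127] [306.2 293.2] box [-373.9  396.6]
[167. 119.] 1217 ztop0.055 rect c(770.8 219.7) 137x134 a48.8 mean [782.1 227.5  53.3] [87 87 89]
[398. 159.] 145 ztop0.028 rect c(646.8 -468.4) 62x60 a49.7 mean [ 651.  -473.7   24.2] [168 145  45]
[316. 184.] 987 ztop0.057 rect c(555.4 -176.7) 255x187 a76.2 mean [ 575.6 -211.1   54.9] [120 116 117]
[285. 181.] 268 ztop0.031 rect c(588.2 -122.5) 50x53 a88.9 mean [ 587.9 -122.8   28.6] [142 122  87]
[307. 186.] 272 ztop0.031 rect c(572.3 -189.9) 51x52 a88.2 mean [ 571.5 -189.    28.5] [144 124  89]
[106. 205.] 285 ztop0.041 rect c(524.4 404.1) 80x31 a61.4 mean [524.3 403.6  38.6] [66 63 64]
[100. 235.] 278 ztop0.027 rect c(434.6 420.6) 50x52 a43.9 mean [434.9 420.4  24.4] [133 147 151]
[114. 268.] 274 ztop0.027 rect c(338.7 376.1) 49x52 a0.2 mean [338.9 376.1  24.8] [175 130 138]
[142. 280.] 271 ztop0.027 rect c(307.2 292.7) 48x52 a0.1 mean [306.8 292.2  24.6] [176 128 135]
(-208, 309, 90, -92.5) -> [0.1418, -0.0943, 0.0741] [-0.0034, -0.0017, 0.0492] rows>=3.7
```

Call:
send_rows --pt "0.144 -0.096 0.074 0 0 0.045 0.066" --pt "0.144 -0.096 0.074 0 0 0.045 0.066" --pt "0.144 -0.096 0.074 0 0 0.045 0.066" --pt "0.144 -0.096 0.074 0 0 0.045 0.066" --pt "0.144 -0.096 0.074 0 0 0.045 0.066" --pt "0.144 -0.096 0.074 0 0 0.045 0.066" --pt "0.144 -0.096 0.074 0 0 0.045 0.066" --pt "0.144 -0.096 0.074 0 0 0.045 0.066"

```text
time_s: 24.8
ee_pos: [0.4501, 0.1643, 0.09]
ee_rot: [2.52, 1.875, 0.001]
wrist_force: [-0.5, -0.0, 0.8]
finger_gap: 0.066
grip_force: 0.0
```

```bash
python3 -c "
from h import *
pose();s=snap('side');gold(s)
plan([(-208,309,5,-92.5)])"
```

```text
t24.8 box [-203.   306.5] z90.0 yaw-92.6 tilt0.05 F [-0.5 -0.   0.8] gap0.0660 grip0.0 q6 0.41
gold [213. 148.] [ 8  4 23] [427.9 418.3] box [-286.2  547.5]
gold [187. 154.] [ 9  3 23] [334.  375.4] box [-366.8  483.1]
gold [176. 165.] [10  4 28] [301.  290.3] box [-378.2  392.6]
gold [216. 181.] [ 14  12 118] [441.1 159.4] box [-210.5  299.5]
(-208, 309, 5, -92.5) -> [0.0023, -0.005, 0.0849] [0.0005, -0.0004, -0.0027] rows>=1.7
```

Call:
send_rows --pt "0.002 -0.005 0.03 0 0 0 0.066" --pt "0.002 -0.005 0.06 0 0 0 0.066" --pt "0.002 -0.005 0.083 0 0 0 0.066" --pt "0.002 -0.005 0.083 0 0 0 0.066" --pt "0.002 -0.005 0.083 0 0 0 0.066" --pt "0.002 -0.005 0.083 0 0 0 0.02" --pt "0.002 -0.005 0.083 0 0 0 0.02" --pt "0.002 -0.005 0.083 0 0 0 0.02"

```text
time_s: 25.65
ee_pos: [0.4457, 0.1688, 0.0078]
ee_rot: [2.518, 1.877, 0.003]
wrist_force: [-0.7, -0.3, 7.5]
finger_gap: 0.031
grip_force: 60.3
```

Call:
send_rows --pt "0 0 0 0 0 0 0.02" --pt "0 0 0 0 0 0 0.02" --pt "0 0 -0.03 0 0 0 0.02" --pt "0 0 -0.07 0 0 0 0.02" --pt "0 0 -0.12 0 0 0 0.02" --pt "0 0 -0.16 0 0 0 0.02" --pt "0 0 -0.16 0 0 0 0.02"

```text
time_s: 26.35
ee_pos: [0.4485, 0.1694, 0.1729]
ee_rot: [2.514, 1.875, 0.017]
wrist_force: [-0.4, 0.0, -0.2]
finger_gap: 0.0309
grip_force: 59.7
```

```bash
python3 -c "
from h import *
pose()
plan([(0,-72,170,-90)])"
```

```text
t26.4 box [-205.7  311. ] z172.9 yaw-92.5 tilt0.70 F [-0.4  0.  -0.2] gap0.0309 grip59.7 q6 0.42
(0, -72, 170, -90) -> [-0.3736, 0.2223, 0.0034] [0.0112, -0.0051, -0.044] rows>=8.7
```

Call:
send_rows --pt "-0.374 0.222 0 0.01 -0.005 -0.044 0.02" --pt "-0.374 0.222 0 0.01 -0.005 -0.044 0.02" --pt "-0.374 0.222 0 0.01 -0.005 -0.044 0.02" --pt "-0.374 0.222 0 0.01 -0.005 -0.044 0.02" --pt "-0.374 0.222 0 0.01 -0.005 -0.044 0.02" --pt "-0.374 0.222 0 0.01 -0.005 -0.044 0.02" --pt "-0.374 0.222 0 0.01 -0.005 -0.044 0.02" --pt "-0.374 0.222 0 0.01 -0.005 -0.044 0.02"

```text
time_s: 27.15
ee_pos: [0.5418, -0.2211, 0.1657]
ee_rot: [-2.472, -1.928, 0.017]
wrist_force: [1.2, -0.2, -0.0]
finger_gap: 0.0304
grip_force: 59.6
```

```bash
python3 -c "
from h import *
pose()
plan([(0,-72,170,-90)])"
```

```text
t27.1 box [-20.5 -45.1] z165.7 yaw-90.0 tilt0.71 F [ 1.2 -0.2 -0. ] gap0.0304 grip59.6 q6 -0.32
(0, -72, 170, -90) -> [-0.0269, 0.0204, -0.0044] [-0.0115, 0.0045, -0.0006] rows>=0.7
```

Call:
send_rows --pt "-0.027 0.02 0 -0.01 0.005 0 0.02" --pt "-0.027 0.02 0.03 -0.01 0.005 0 0.02" --pt "-0.027 0.02 0.07 -0.01 0.005 0 0.02" --pt "-0.027 0.02 0.1 -0.01 0.005 0 0.02" --pt "-0.027 0.02 0.125 -0.01 0.005 0 0.02" --pt "-0.027 0.02 0.145 -0.01 0.005 0 0.02" --pt "-0.027 0.02 0.152 -0.01 0.005 0 0.02" --pt "-0.027 0.02 0.152 -0.01 0.005 0 0.02"

```text
time_s: 27.95
ee_pos: [0.5523, -0.25, 0.0135]
ee_rot: [-2.474, -1.931, 0.002]
wrist_force: [0.7, -0.3, -0.1]
finger_gap: 0.0306
grip_force: 59.6
```

```bash
python3 -c "
from h import *
pose()"
```

```text
t27.9 box [ -3.3 -70.6] z13.5 yaw-90.0 tilt0.18 F [ 0.7 -0.3 -0.1] gap0.0306 grip59.6 q6 -0.36
```

Call:
send_rows --pt "0 0 0 0 0 0 0.045" --pt "0 0 0 0 0 0 0.045" --pt "0 0 0 0 0 0 0.045" --pt "0 0 -0.03 0 0 0 0.045" --pt "0 0 -0.08 0 0 0 0.045" --pt "0 0 -0.13 0 0 0 0.045" --pt "0 -0.05 -0.18 0 0 0 0.045" --pt "0 -0.1 -0.23 0 0 0 0.045"

```text
time_s: 28.75
ee_pos: [0.4844, -0.2336, 0.217]
ee_rot: [2.475, 1.933, -0.0]
wrist_force: [-1.0, -0.6, 0.1]
finger_gap: 0.045
grip_force: 0.0
```

```bash
python3 -c "
from h import *
pose();s=snap('top');blobs(s,zhi=.06);X=cloud(s)
g=s['image'].max(2); m=(g<60)&(X[...,2]>.2)&(X[...,2]<.26)
d=X[...,:2]*1000-C; bx=d@BX; by=d@BY
m&=(abs(by-50)<30)&(abs(bx-85)<40)
for z0 in range(190,260,10):
  k=m&(X[...,2]*1000>=z0)&(X[...,2]*1000<z0+10); print(z0,k.sum(),bx[k].mean() if k.any() else 0,by[k].mean() if k.any() else 0)
save(s,'t5.png',(235,110,385,240),5)
plan([(86,51,290,0)])"
```

```text
t28.8 box [-73.1 -71.1] z217.0 yaw-90.0 tilt0.07 F [-1.  -0.6  0.1] gap0.0450 grip0.0 q6 -0.41
[167. 119.] 1182 ztop0.055 rect c(771.6 220.5) 138x134 a43.2 mean [781.5 227.2  53.5] [87 87 89]
[401. 154.] 65 ztop0.027 rect c(665.2 -485.0) 59x11 a55.7 mean [ 666.2 -483.9   23.9] [149 129  48]
[294. 175.] 712 ztop0.058 rect c(579.7 -163.6) 218x145 a76.2 mean [ 601.5 -139.9   55.1] [122 119 119]
[285. 181.] 268 ztop0.031 rect c(588.3 -122.5) 50x52 a88.4 mean [ 587.7 -122.6   28.5] [128 110  79]
[307. 186.] 271 ztop0.031 rect c(572.7 -189.7) 51x52 a86.2 mean [ 571.7 -189.4   28.4] [144 124  89]
[323. 190.] 64 ztop0.032 rect c(556.8 -236.3) 20x31 a73.7 mean [ 558.4 -234.8   29.6] [213 189 129]
[106. 204.] 286 ztop0.041 rect c(524.5 404.3) 81x30 a61.7 mean [524.6 404.1  38.7] [66 63 64]
[100. 235.] 276 ztop0.028 rect c(435.4 420.7) 52x52 a44.3 mean [434.9 420.4  25. ] [134 148 153]
[114. 268.] 276 ztop0.028 rect c(338.6 375.8) 52x49 a89.6 mean [339.  375.8  24.7] [175 130 138]
[142. 280.] 271 ztop0.027 rect c(307.3 292.0) 52x48 a89.3 mean [306.8 292.2  24.6] [178 129 137]
190 0 0 0
200 16 85.53331170365702 52.00007412782033
210 13 86.4373496579139 52.955773991113965
220 17 86.9008655268252 50.47408492871506
230 28 90.05799344237856 51.96532071958806
240 1 90.23312215091728 62.82492252127855
250 0 0 0
(86, 51, 290, 0) -> [0.1219, 0.1624, -0.0668] [0.0003, 0.0062, -1.5701] rows>=10.5
```

View pics/t5.png

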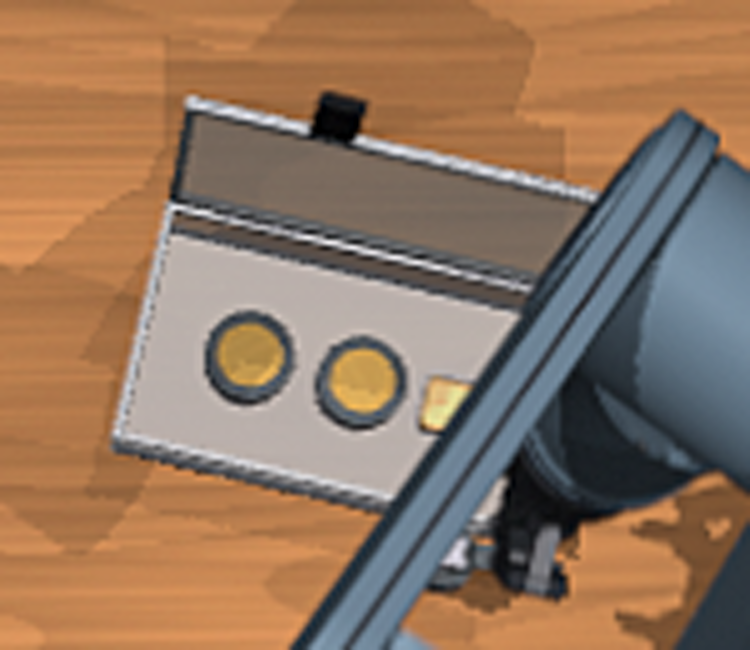

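Both tins at (248,357) and (360,381) and the brush at (445,400) lie in the box; the lid's tab is at (338,117). Next: pinch the tab to close.

Call:
send_rows --pt "0.0 0.0 -0.05 0 0 -1.57 0.06" --pt "0.123 0.164 -0.075 0 0 -1.57 0.06" --pt "0.123 0.164 -0.075 0 0 -1.57 0.06" --pt "0.123 0.164 -0.075 0 0 -1.57 0.06" --pt "0.123 0.164 -0.075 0 0 -1.57 0.06" --pt "0.123 0.164 -0.075 0 0 -1.57 0.06" --pt "0.123 0.164 -0.075 0 0 -1.57 0.06" --pt "0.123 0.164 -0.075 0 0 -1.57 0.06"

```text
time_s: 29.6
ee_pos: [0.6743, -0.1534, 0.2892]
ee_rot: [-0.941, -2.996, -0.0]
wrist_force: [-0.3, 0.1, -0.7]
finger_gap: 0.0599
grip_force: 0.0
```

```bash
python3 -c "
from h import *
pose()
plan([(88,51,292,0)])"
```

```text
t29.6 box [91.6 52.7] z289.2 yaw-20.8 tilt0.09 F [-0.3  0.1 -0.7] gap0.0599 grip0.0 q6 -1.35
(88, 51, 292, 0) -> [0.0028, -0.0029, -0.0028] [-0.0001, -0.0015, -0.3638] rows>=2.4
```

Call:
send_rows --pt "0.003 -0.003 0 0 0 -0.15 0.06" --pt "0.003 -0.003 0 0 0 -0.3 0.06" --pt "0.003 -0.003 0 0 0 -0.364 0.06" --pt "0.003 -0.003 0 0 0 -0.364 0.06" --pt "0.003 -0.003 0 0 0 -0.364 0.06"

```text
time_s: 30.1
ee_pos: [0.6695, -0.1548, 0.2898]
ee_rot: [-0.398, -3.115, -0.0]
wrist_force: [-0.7, 0.1, -0.2]
finger_gap: 0.0601
grip_force: 0.0
```

```bash
python3 -c "
from h import *
pose()
plan([(88,51,210,0)])"
```

```text
t30.1 box [87.3 50.2] z289.8 yaw-0.5 tilt0.05 F [-0.7  0.1 -0.2] gap0.0601 grip0.0 q6 -1.71
(88, 51, 210, 0) -> [-0.0008, 0.0008, 0.0798] [0.0002, -0.0009, -0.0091] rows>=1.6
```

Call:
send_rows --pt "-0.001 0.002 0.03 0 0 -0.009 0.06" --pt "-0.001 0.002 0.06 0 0 -0.009 0.06" --pt "-0.001 0.002 0.08 0 0 -0.009 0.06" --pt "-0.001 0.002 0.08 0 0 -0.009 0.06" --pt "-0.001 0.002 0.08 0 0 -0.009 0.01" --pt "-0.001 0.002 0.08 0 0 -0.009 0.01" --pt "-0.001 0.002 0.08 0 0 -0.009 0.01" --pt "-0.001 0.002 0.08 0 0 -0.009 0.01"

```text
time_s: 30.9
ee_pos: [0.6719, -0.1533, 0.212]
ee_rot: [0.381, 3.116, -0.001]
wrist_force: [-0.9, 0.7, 5.1]
finger_gap: 0.0227
grip_force: 59.5
```

Call:
send_rows --pt "0 0 0 0 0 0 0.01" --pt "0 0 0 0 0 0 0.01" --pt "0 0 0 0 0 0 0.01"

```text
time_s: 31.2
ee_pos: [0.6719, -0.1533, 0.212]
ee_rot: [0.381, 3.115, -0.001]
wrist_force: [0.8, 0.6, 6.6]
finger_gap: 0.0229
grip_force: 59.6
```

```bash
python3 -c "
from h import *
pose()
f=lambda t:np.array([-(88-170*0.079*0-0)+0,0])
P=lambda t:(170*(np.cos(t)-np.cos(1.65)),-170*(np.sin(t)-np.sin(1.65)))
ts=[np.linspace(1.65,1.25,9),np.linspace(1.25,.85,9),np.linspace(.85,.45,9),np.linspace(.45,.13,9),np.linspace(.13,-.03,9)]
for T in ts:
  print([[round((P(t)[0]-P(T[0])[0])/1000,4),round((P(t)[1]-P(T[0])[1])/1000,4)] for t in T[1:]])"
```

```text
t31.2 box [89.3 52.3] z212.0 yaw0.1 tilt0.17 F [0.8 0.6 6.6] gap0.0229 grip59.6 q6 -1.71
[[np.float64(0.0085), np.float64(-0.0005)], [np.float64(0.017), np.float64(-0.0005)], [np.float64(0.0255), np.float64(-0.0001)], [np.float64(0.0339), np.float64(0.0007)], [np.float64(0.0423), np.float64(0.0019)], [np.float64(0.0507), np.float64(0.0036)], [np.float64(0.0589), np.float64(0.0057)], [np.float64(0.0671), np.float64(0.0081)]]
[[np.float64(0.008), np.float64(0.0029)], [np.float64(0.0158), np.float64(0.0062)], [np.float64(0.0235), np.float64(0.0098)], [np.float64(0.031), np.float64(0.0139)], [np.float64(0.0382), np.float64(0.0183)], [np.float64(0.0453), np.float64(0.023)], [np.float64(0.0521), np.float64(0.0282)], [np.float64(0.0586), np.float64(0.0336)]]
[[np.float64(0.0062), np.float64(0.0058)], [np.float64(0.0122), np.float64(0.0118)], [np.float64(0.0178), np.float64(0.0182)], [np.float64(0.0231), np.float64(0.0248)], [np.float64(0.0281), np.float64(0.0317)], [np.float64(0.0327), np.float64(0.0389)], [np.float64(0.037), np.float64(0.0462)], [np.float64(0.0409), np.float64(0.0538)]]
[[np.float64(0.0028), np.float64(0.0062)], [np.float64(0.0054), np.float64(0.0125)], [np.float64(0.0078), np.float64(0.0189)], [np.float64(0.0098), np.float64(0.0253)], [np.float64(0.0116), np.float64(0.0319)], [np.float64(0.0132), np.float64(0.0385)], [np.float64(0.0145), np.float64(0.0452)], [np.float64(0.0155), np.float64(0.0519)]]
[[np.float64(0.0004), np.float64(0.0034)], [np.float64(0.0007), np.float64(0.0068)], [np.float64(0.001), np.float64(0.0101)], [np.float64(0.0012), np.float64(0.0135)], [np.float64(0.0014), np.float64(0.0169)], [np.float64(0.0014), np.float64(0.0203)], [np.float64(0.0014), np.float64(0.0237)], [np.float64(0.0014), np.float64(0.0271)]]
```

Call:
send_rows --pt "0.0085 0 -0.0005 0 0 0 0.01" --pt "0.017 0 -0.0005 0 0 0 0.01" --pt "0.0255 0 -0.0001 0 0 0 0.01" --pt "0.0339 0 0.0007 0 0 0 0.01" --pt "0.0423 0 0.0019 0 0 0 0.01" --pt "0.0507 0 0.0036 0 0 0 0.01" --pt "0.0589 0 0.0057 0 0 0 0.01" --pt "0.0671 0 0.0081 0 0 0 0.01"

```text
time_s: 32.0
ee_pos: [0.6078, -0.1372, 0.2051]
ee_rot: [0.381, 3.111, -0.001]
wrist_force: [1.8, 2.3, 11.2]
finger_gap: 0.0226
grip_force: 63.3
```

```bash
python3 -c "
from h import *
pose()"
```

```text
t32.0 box [23.2 52.3] z205.1 yaw0.1 tilt0.40 F [ 1.8  2.3 11.2] gap0.0226 grip63.3 q6 -1.73
```

Call:
send_rows --pt "0.008 0 0.0029 0 0 0 0.01" --pt "0.0158 0 0.0062 0 0 0 0.01" --pt "0.0235 0 0.0098 0 0 0 0.01" --pt "0.031 0 0.0139 0 0 0 0.01" --pt "0.0382 0 0.0183 0 0 0 0.01" --pt "0.0453 0 0.023 0 0 0 0.01" --pt "0.0521 0 0.0282 0 0 0 0.01" --pt "0.0586 0 0.0336 0 0 0 0.01"

```text
time_s: 32.8
ee_pos: [0.5487, -0.1224, 0.1709]
ee_rot: [0.381, 3.117, -0.0]
wrist_force: [-4.4, 4.1, 12.4]
finger_gap: 0.0222
grip_force: 66.1
```

Call:
send_rows --pt "0.0062 0 0.0058 0 0 0 0.01" --pt "0.0122 0 0.0118 0 0 0 0.01" --pt "0.0178 0 0.0182 0 0 0 0.01" --pt "0.0231 0 0.0248 0 0 0 0.01" --pt "0.0281 0 0.0317 0 0 0 0.01" --pt "0.0327 0 0.0389 0 0 0 0.01" --pt "0.037 0 0.0462 0 0 0 0.01" --pt "0.0409 0 0.0538 0 0 0 0.01"

```text
time_s: 33.6
ee_pos: [0.5083, -0.1122, 0.1151]
ee_rot: [-0.381, -3.117, -0.001]
wrist_force: [-4.2, 3.8, 7.5]
finger_gap: 0.0224
grip_force: 74.6
```

```bash
python3 -c "
from h import *
pose()"
```

```text
t33.6 box [-79.4  52.4] z115.1 yaw0.1 tilt0.09 F [-4.2  3.8  7.5] gap0.0224 grip74.6 q6 -1.76
```

Call:
send_rows --pt "0.0028 0 0.0062 0 0 0 0.01" --pt "0.0054 0 0.0125 0 0 0 0.01" --pt "0.0078 0 0.0189 0 0 0 0.01" --pt "0.0098 0 0.0253 0 0 0 0.01" --pt "0.0116 0 0.0319 0 0 0 0.01" --pt "0.0132 0 0.0385 0 0 0 0.01" --pt "0.0145 0 0.0452 0 0 0 0.01" --pt "0.0155 0 0.0519 0 0 0 0.01"

```text
time_s: 34.4
ee_pos: [0.4924, -0.1082, 0.0625]
ee_rot: [-0.381, -3.115, -0.002]
wrist_force: [-6.5, 4.1, 6.9]
finger_gap: 0.0228
grip_force: 78.7
```

Call:
send_rows --pt "0.0004 0 0.0034 0 0 0 0.01" --pt "0.0007 0 0.0068 0 0 0 0.01" --pt "0.001 0 0.0101 0 0 0 0.01" --pt "0.0012 0 0.0135 0 0 0 0.01" --pt "0.0012 0 0.0155 0 0 0 0.01" --pt "0.0012 0 0.0175 0 0 0 0.01"

```text
time_s: 35.0
ee_pos: [0.4912, -0.1079, 0.0449]
ee_rot: [-0.381, -3.114, -0.002]
wrist_force: [-6.0, 4.3, 4.8]
finger_gap: 0.0223
grip_force: 78.6
```

```bash
python3 -c "
from h import *
pose()"
```

```text
t35.0 box [-97.1  52.4] z44.9 yaw0.1 tilt0.26 F [-6.   4.3  4.8] gap0.0223 grip78.6 q6 -1.77
```

Call:
send_rows --pt "0 0 0.001 0 0 0 0.01" --pt "0 0 0.002 0 0 0 0.01" --pt "0 0 0.003 0 0 0 0.01" --pt "0 0 0.004 0 0 0 0.01"

```text
time_s: 35.4
ee_pos: [0.4912, -0.1079, 0.041]
ee_rot: [-0.381, -3.114, -0.002]
wrist_force: [-5.8, 4.2, 4.3]
finger_gap: 0.0225
grip_force: 78.6
```

Call:
send_rows --pt "0 0 0.001 0 0 0 0.01" --pt "0 0 0.002 0 0 0 0.01" --pt "0 0 0.003 0 0 0 0.01"

```text
time_s: 35.7
ee_pos: [0.4913, -0.1079, 0.038]
ee_rot: [-0.381, -3.114, -0.002]
wrist_force: [-5.3, 3.1, 3.6]
finger_gap: 0.0228
grip_force: 78.5
```

```bash
python3 -c "
from h import *
pose()"
```

```text
t35.7 box [-97.   52.4] z38.0 yaw0.1 tilt0.24 F [-5.3  3.1  3.6] gap0.0228 grip78.5 q6 -1.77
```

Call:
send_rows --pt "0 0 0.001 0 0 0 0.01" --pt "0 0 0.002 0 0 0 0.01" --pt "0 0 0.003 0 0 0 0.01"

```text
time_s: 36.0
ee_pos: [0.4913, -0.1079, 0.035]
ee_rot: [-0.38, -3.115, -0.002]
wrist_force: [-4.7, 2.9, 4.7]
finger_gap: 0.0224
grip_force: 78.5
```

Call:
send_rows --pt "0 0 0.001 0 0 0 0.01" --pt "0 0 0.002 0 0 0 0.01" --pt "0 0 0.003 0 0 0 0.01"

```text
time_s: 36.3
ee_pos: [0.4915, -0.108, 0.0336]
ee_rot: [-0.381, -3.115, -0.002]
wrist_force: [-12.1, 6.4, 30.1]
finger_gap: 0.0226
grip_force: 81.1
```

```bash
python3 -c "
from h import *
pose()
s=snap('side');X=cloud(s);d=X[...,:2]*1000-C; bx=d@BX; by=d@BY
for b0 in range(-70,70,20):
  k=(abs(bx-b0)<10)&(X[...,2]>.05)&(X[...,2]<.1)&(by<-115)&(by>-130); print(b0,k.sum(),np.percentile(X[...,2][k],80)*1000 if k.any() else 0)
save(s,'s6.png',(200,180,320,290),5)"
```

```text
t36.3 box [-96.7  52.4] z33.6 yaw0.1 tilt0.20 F [-12.1   6.4  30.1] gap0.0226 grip81.1 q6 -1.77
-70 43 62.49885544520876
-50 62 62.12942165555082
-30 70 62.44612798519089
-10 63 63.0983592586751
10 64 62.74049367339433
30 68 62.45638599804793
50 68 62.51752762455431
```

View pics/s6.png

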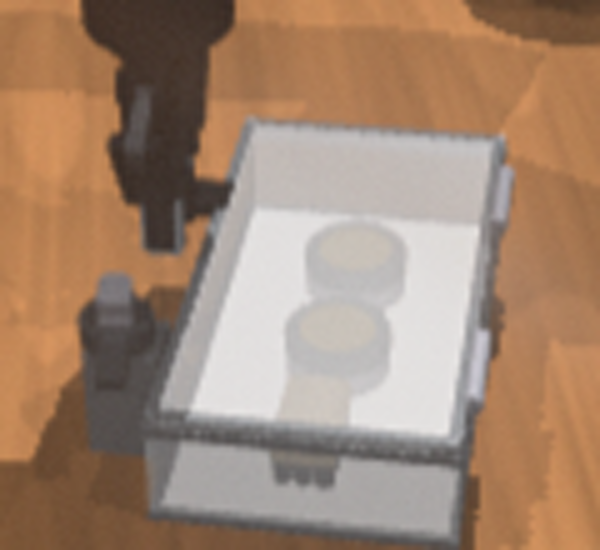

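The lid is flat and shut with the tins and brush visible through it at (355,260), (338,330), (310,410). Releasing and looking at the latch.

Call:
send_rows --pt "0 0 -0.0015 0 0 0 0.01" --pt "0 0 -0.0015 0 0 0 0.06" --pt "0 0 -0.0015 0 0 0 0.06" --pt "0 0 -0.0015 0 0 0 0.06" --pt "0 0 -0.05 0 0 0 0.06" --pt "0 0 -0.1 0 0 0 0.06" --pt "0.03 0.03 -0.13 0 0 0.15 0.06" --pt "0.05 0.07 -0.13 0 0 0.3 0.06"

```text
time_s: 37.15
ee_pos: [0.4644, -0.033, 0.1661]
ee_rot: [0.84, 3.02, -0.001]
wrist_force: [2.1, 0.5, -0.3]
finger_gap: 0.0598
grip_force: 0.0
```

Call:
send_rows --pt "0.05 0.3 0 0 0 1.5 0.06" --pt "0.05 0.3 0 0 0 1.5 0.06" --pt "0.05 0.3 0 0 0 1.5 0.06" --pt "0.05 0.3 0 0 0 1.5 0.06" --pt "0.05 0.3 0 0 0 1.5 0.06" --pt "0.05 0.3 0 0 0 1.5 0.06" --pt "0.05 0.3 0 0 0 1.5 0.06" --pt "0.05 0.3 0 0 0 1.5 0.06"

```text
time_s: 37.95
ee_pos: [0.5726, 0.2562, 0.1612]
ee_rot: [-2.311, -2.126, -0.001]
wrist_force: [-1.1, -0.2, 0.2]
finger_gap: 0.0602
grip_force: 0.0
```

```bash
python3 -c "
from h import *
pose();s=snap('top');blobs(s,zhi=.1)
k=8; im=s['image'][195:240,300:360]
save(s,'latch.png',(300,195,360,240),12)
plan([(-189,557,120,-104.4)])"
```

```text
t38.0 box [-106.4  425.4] z161.2 yaw-80.7 tilt0.11 F [-1.1 -0.2  0.2] gap0.0602 grip0.0 q6 0.32
[167. 119.] 1211 ztop0.055 rect c(771.0 219.4) 137x135 a49.9 mean [780.9 228.1  53.6] [77 78 79]
[398. 159.] 147 ztop0.026 rect c(645.8 -467.5) 63x61 a52.0 mean [ 651.9 -473.4   23.3] [169 146  46]
[306. 186.] 4926 ztop0.065 rect c(556.9 -176.3) 254x192 a75.6 mean [ 567.9 -181.2   62.7] [182 178 178]
[104. 203.] 240 ztop0.041 rect c(525.0 405.3) 78x30 a63.8 mean [527.  406.6  38.5] [73 72 74]
[149. 279.] 48 ztop0.027 rect c(310.4 272.0) 37x9 a6.9 mean [309.3 272.6  24.2] [ 98  51 126]
(-189, 557, 120, -104.4) -> [0.1447, -0.0609, 0.0412] [-0.0016, -0.0, 0.4052] rows>=3.2
```

View pics/latch.png

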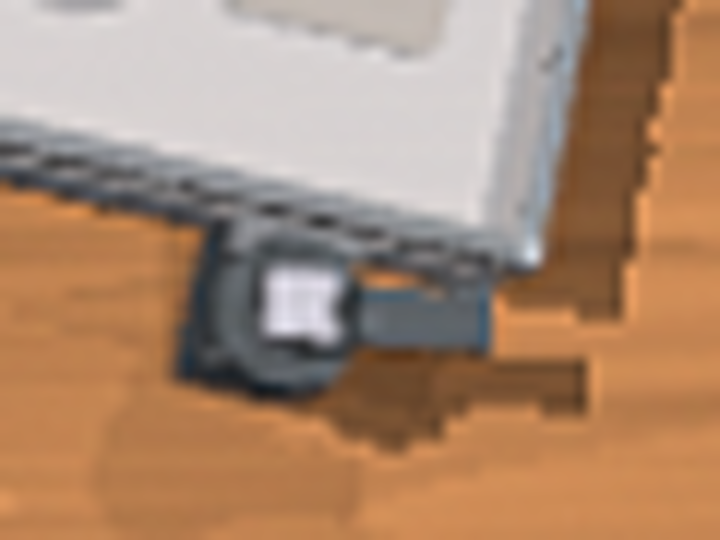

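```bash
python3 -c "
from h import *
s=snap('top')
P=lambda u,v,z:onz(s,300+u/12,195+v/12,z)[:2]*1000
ang=lambda a,b:np.degrees(np.arctan2(*(b-a)[::-1]))-np.degrees(np.arctan2(-BY[1],-BY[0]))
for z in (.066,.070):
  for l,r in [((365,317),(490,319)),((365,288),(490,286)),((365,348),(490,353))]: a,b=P(*l,z),P(*r,z); print(z,ang(a,b))
  e=P(490,319,z); print('end',w2b(*e)); 
for u,v,z in [(300,303,.094),(288,312,.072)]:
  c=P(u,v,z); print('c',c,w2b(*c), 'ang to end',ang(c,P(490,319,.068)),np.linalg.norm(c-P(490,319,.068)))
"
```

```text
0.066 12.04025896421453
0.066 13.880576725832327
0.066 10.655312467636975
end [ -86.  -116.7]
0.07 12.040258964214487
0.07 13.880576725832583
0.07 10.655312467637117
end [ -86.6 -115.9]
c [ 462.60706613 -224.55476911] [-96.4 -67.7] ang to end 11.741950573913371 49.648106763076946
c [ 462.76383631 -225.75847651] [-96.  -68.8] ang to end 11.499391903918195 48.452123530022796
```

Call:
send_rows --pt "0.145 -0.061 0.0 0 0 0.405 0.06" --pt "0.145 -0.061 0.0 0 0 0.405 0.06" --pt "0.145 -0.061 0.0 0 0 0.405 0.06" --pt "0.145 -0.061 0.0 0 0 0.405 0.06" --pt "0.145 -0.061 0.04 0 0 0.405 0.06" --pt "0.145 -0.061 0.04 0 0 0.405 0.06" --pt "0.145 -0.061 0.04 0 0 0.405 0.06"

```text
time_s: 38.75
ee_pos: [0.5222, 0.3999, 0.1214]
ee_rot: [-2.689, -1.623, 0.006]
wrist_force: [0.0, 0.3, -0.2]
finger_gap: 0.0599
grip_force: 0.0
```

```bash
python3 -c "
from h import *
pose();plan([(-189,557.5,9,-104.4)])
s=snap('side');X=cloud(s);m=(X[...,2]>.01)&(X[...,2]<.045)&(X[...,0]>.46)&(X[...,0]<.6)&(X[...,1]>.34)&(X[...,1]<.47)
P=X[m]*1000; print(m.sum(),P.mean(0),P.min(0),P.max(0))"
```

```text
t38.8 box [-190.2  552.6] z121.4 yaw-103.7 tilt0.23 F [ 0.   0.3 -0.2] gap0.0599 grip0.0 q6 0.97
(-189, 557.5, 9, -104.4) -> [0.0054, 0.0003, 0.1124] [-0.0027, 0.003, 0.0122] rows>=2.3
168 [520.76316916 393.29554129  30.28873774] [495.97362371 362.73618781  10.3161305 ] [547.16975622 438.01553852  42.26707522]
```

Call:
send_rows --pt "0.005 0.0 0.04 0 0 0.012 0.06" --pt "0.005 0.0 0.08 0 0 0.012 0.06" --pt "0.005 0.0 0.1 0 0 0.012 0.06" --pt "0.005 0.0 0.111 0 0 0.012 0.06" --pt "0.005 0.0 0.111 0 0 0.012 0.06" --pt "0.005 0.0 0.111 0 0 0.012 0.02" --pt "0.005 0.0 0.111 0 0 0.012 0.02" --pt "0.005 0.0 0.111 0 0 0.012 0.02"

```text
time_s: 39.6
ee_pos: [0.5264, 0.4067, 0.0136]
ee_rot: [-2.7, -1.606, -0.006]
wrist_force: [-0.3, -0.8, 4.9]
finger_gap: 0.0289
grip_force: 60.5
```

Call:
send_rows --pt "0 0 0 0 0 0 0.02" --pt "0 0 0 0 0 0 0.02" --pt "0 0 0 0 0 0 0.02"

```text
time_s: 39.9
ee_pos: [0.5264, 0.4067, 0.0136]
ee_rot: [-2.7, -1.606, -0.006]
wrist_force: [0.0, -0.3, 7.2]
finger_gap: 0.0291
grip_force: 60.6
```

```bash
python3 -c "
from h import *
pose()"
```

```text
t39.9 box [-187.8  560.1] z13.6 yaw-104.5 tilt0.21 F [ 0.  -0.3  7.2] gap0.0291 grip60.6 q6 0.99
```

Call:
send_rows --pt "0 0 -0.03 0 0 0 0.02" --pt "0 0 -0.07 0 0 0 0.02" --pt "0 0 -0.12 0 0 0 0.02" --pt "0 0 -0.15 0 0 0 0.02" --pt "0 0 -0.15 0 0 0 0.02" --pt "0 0 -0.15 0 0 0 0.02"

```text
time_s: 40.5
ee_pos: [0.5251, 0.4061, 0.1623]
ee_rot: [-2.699, -1.606, -0.002]
wrist_force: [-0.9, -0.8, -2.0]
finger_gap: 0.029
grip_force: 59.7
```

```bash
python3 -c "
from h import *
pose(); plan([(-96,-68,150,-78.2)])"
```

```text
t40.5 box [-188.9  559.2] z162.3 yaw-104.5 tilt0.10 F [-0.9 -0.8 -2. ] gap0.0290 grip59.7 q6 0.99
(-96, -68, 150, -78.2) -> [-0.5842, 0.2466, 0.0113] [0.0004, -0.0017, -0.4583] rows>=12.7
```

Call:
send_rows --pt "-0.3 0.127 0 0 0 -0.24 0.02" --pt "-0.3 0.127 0 0 0 -0.24 0.02" --pt "-0.3 0.127 0 0 0 -0.24 0.02" --pt "-0.3 0.127 0 0 0 -0.24 0.02" --pt "-0.3 0.127 0 0 0 -0.24 0.02" --pt "-0.3 0.127 0 0 0 -0.24 0.02" --pt "-0.3 0.127 0 0 0 -0.24 0.02" --pt "-0.3 0.127 0 0 0 -0.24 0.02"

```text
time_s: 41.3
ee_pos: [0.4917, 0.0785, 0.1592]
ee_rot: [-2.49, -1.91, 0.007]
wrist_force: [-1.4, 1.1, -0.1]
finger_gap: 0.0289
grip_force: 59.7
```

```bash
python3 -c "
from h import *
pose(); plan([(-96.6,-65.2,150,-78.2)])"
```

```text
t41.3 box [-141.8  233.4] z159.2 yaw-91.0 tilt0.29 F [-1.4  1.1 -0.1] gap0.0289 grip59.7 q6 0.20
(-96.6, -65.2, 150, -78.2) -> [-0.2977, 0.0503, 0.0094] [-0.005, 0.001, -0.2228] rows>=6.0
```

Call:
send_rows --pt "-0.298 0.05 0.0 -0.005 0 -0.223 0.02" --pt "-0.298 0.05 0.0 -0.005 0 -0.223 0.02" --pt "-0.298 0.05 0.0 -0.005 0 -0.223 0.02" --pt "-0.298 0.05 0.0 -0.005 0 -0.223 0.02" --pt "-0.298 0.05 0.0 -0.005 0 -0.223 0.02" --pt "-0.298 0.05 0.0 -0.005 0 -0.223 0.02" --pt "-0.298 0.05 0.0 -0.005 0 -0.223 0.02" --pt "-0.298 0.05 0.0 -0.005 0 -0.223 0.02"

```text
time_s: 42.1
ee_pos: [0.4651, -0.2198, 0.1594]
ee_rot: [2.263, 2.179, 0.004]
wrist_force: [-0.4, 0.3, -0.1]
finger_gap: 0.0291
grip_force: 59.7
```

```bash
python3 -c "
from h import *
pose(); plan([(-96.6,-65.2,120,-78.2)])
for n in ('top','side'):
  s=snap(n);X=cloud(s);d=X[...,:2]*1000-C; bx=d@BX; by=d@BY
  g=s['image'].max(2); m=(X[...,2]>.14)&(X[...,2]<.182)&(abs(bx+96)<25)&(abs(by+68)<60)&(g<90)
  print(n,m.sum(),[np.percentile(by[m],q).round(1) for q in (1,5,50,95,99)],[np.percentile(bx[m],q).round(1) for q in (1,5,50,95,99)])
"
```

```text
t42.1 box [-95.2 -62.4] z159.4 yaw-78.1 tilt0.15 F [-0.4  0.3 -0.1] gap0.0291 grip59.7 q6 -0.62
(-96.6, -65.2, 120, -78.2) -> [-0.0025, -0.002, 0.0394] [0.0018, -0.0019, 0.0016] rows>=0.8
top 8 [np.float64(-56.2), np.float64(-55.7), np.float64(-54.0), np.float64(-48.0), np.float64(-47.2)] [np.float64(-117.9), np.float64(-117.9), np.float64(-112.6), np.float64(-109.7), np.float64(-108.6)]
side 209 [np.float64(-103.3), np.float64(-102.4), np.float64(-98.7), np.float64(-64.8), np.float64(-62.2)] [np.float64(-119.5), np.float64(-105.1), np.float64(-88.2), np.float64(-76.3), np.float64(-72.2)]
```

Call:
send_rows --pt "-0.003 -0.002 0.01 0 0 0 0.02" --pt "-0.003 -0.002 0.025 0 0 0 0.02" --pt "-0.003 -0.002 0.04 0 0 0 0.02" --pt "-0.003 -0.002 0.046 0 0 0 0.02" --pt "-0.003 -0.002 0.046 0 0 0 0.02"

```text
time_s: 42.7
ee_pos: [0.4632, -0.2205, 0.1137]
ee_rot: [2.258, 2.184, 0.004]
wrist_force: [-0.2, 0.2, -0.9]
finger_gap: 0.0291
grip_force: 59.7
```

```bash
python3 -c "
from h import *
pose(); plan([(-96.5,-65.7,85.6,-78.2)])
s=snap('side');save(s,'s7.png',(190,160,300,270),5)"
```

```text
t42.7 box [-96.9 -63.6] z113.7 yaw-77.8 tilt0.14 F [-0.2  0.2 -0.9] gap0.0291 grip59.7 q6 -0.63
(-96.5, -65.7, 85.6, -78.2) -> [-0.0022, -0.0001, 0.0281] [0.0018, -0.0016, 0.0062] rows>=0.6
```

View pics/s7.png

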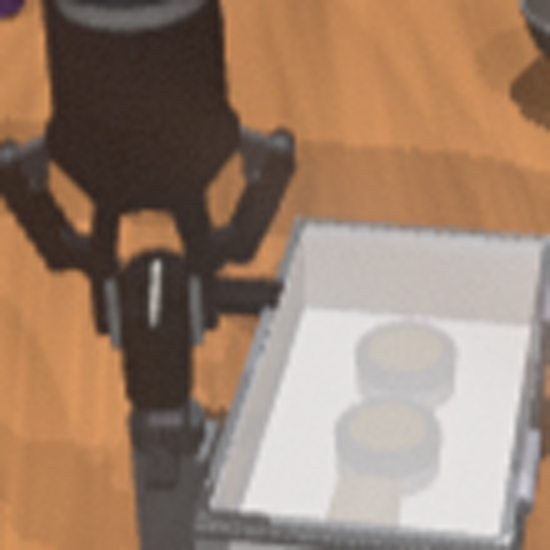

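Call:
send_rows --pt "-0.002 0 0.0 0 0 0.006 0.02" --pt "-0.002 0 0.003 0 0 0.006 0.02" --pt "-0.002 0 0.006 0 0 0.006 0.02" --pt "-0.002 0 0.009 0 0 0.006 0.02" --pt "-0.002 0 0.012 0 0 0.006 0.02" --pt "-0.002 0 0.014 0 0 0.006 0.02"

```text
time_s: 43.35
ee_pos: [0.4636, -0.2241, 0.1005]
ee_rot: [2.265, 2.174, 0.004]
wrist_force: [0.0, 0.6, -0.7]
finger_gap: 0.029
grip_force: 59.7
```

```bash
python3 -c "
from h import *
pose()"
```

```text
t43.4 box [-95.6 -67. ] z100.5 yaw-78.3 tilt0.20 F [ 0.   0.6 -0.7] gap0.0290 grip59.7 q6 -0.63
```

Call:
send_rows --pt "0.0005 0 0.002 0 0 0 0.02" --pt "0.001 0 0.004 0 0 0 0.02" --pt "0.001 0 0.006 0 0 0 0.02" --pt "0.001 0 0.008 0 0 0 0.02" --pt "0.001 0 0.01 0 0 0 0.02" --pt "0.001 0 0.012 0 0 0 0.02"

```text
time_s: 43.95
ee_pos: [0.4639, -0.2232, 0.0887]
ee_rot: [2.264, 2.174, 0.004]
wrist_force: [-0.3, 0.1, -0.8]
finger_gap: 0.0287
grip_force: 59.7
```

```bash
python3 -c "
from h import *
pose()"
```

```text
t44.0 box [-95.5 -66.1] z88.7 yaw-78.3 tilt0.23 F [-0.3  0.1 -0.8] gap0.0287 grip59.7 q6 -0.63
```

Call:
send_rows --pt "0 0 0.001 0 0 0 0.02" --pt "0 0 0.002 0 0 0 0.02" --pt "0 0 0.003 0 0 0 0.02" --pt "0 0 0.004 0 0 0 0.02"

```text
time_s: 44.35
ee_pos: [0.4639, -0.2233, 0.0854]
ee_rot: [2.264, 2.174, 0.004]
wrist_force: [-2.6, 1.0, 12.7]
finger_gap: 0.0291
grip_force: 61.3
```

```bash
python3 -c "
from h import *
pose()"
```

```text
t44.4 box [-95.5 -66.1] z85.4 yaw-78.3 tilt0.24 F [-2.6  1.  12.7] gap0.0291 grip61.3 q6 -0.63
```

Call:
send_rows --pt "0 -0.0002 -0.0008 0 0 -0.08 0.02" --pt "0 -0.0003 -0.0008 0 0 -0.16 0.02" --pt "-0.0001 -0.0005 -0.0008 0 0 -0.24 0.02" --pt "-0.0001 -0.0006 -0.0008 0 0 -0.32 0.02" --pt "-0.0002 -0.0008 -0.0008 0 0 -0.4 0.02" --pt "-0.0002 -0.0009 -0.0008 0 0 -0.48 0.02" --pt "-0.0003 -0.0011 -0.0008 0 0 -0.56 0.02" --pt "-0.0004 -0.0012 -0.0008 0 0 -0.64 0.02"

```text
time_s: 45.15
ee_pos: [0.4638, -0.2244, 0.0861]
ee_rot: [1.46, 2.775, 0.002]
wrist_force: [1.3, -1.4, -2.2]
finger_gap: 0.0291
grip_force: 59.6
```

```bash
python3 -c "
from h import *
pose();print(np.round(readout.state()['ft_torque'],2))"
```

```text
t45.1 box [-95.4 -67.2] z86.1 yaw-41.4 tilt0.38 F [ 1.3 -1.4 -2.2] gap0.0291 grip59.6 q6 -1.27
[-0.2  -0.5  -0.04]
```

Call:
send_rows --pt "0 -0.0002 0 0 0 -0.08 0.02" --pt "0 -0.0003 0 0 0 -0.16 0.02" --pt "-0.0001 -0.0005 0 0 0 -0.24 0.02" --pt "-0.0001 -0.0006 0 0 0 -0.32 0.02" --pt "-0.0002 -0.0008 0 0 0 -0.4 0.02" --pt "-0.0002 -0.0009 0 0 0 -0.48 0.02" --pt "-0.0003 -0.0011 0 0 0 -0.56 0.02" --pt "-0.0004 -0.0012 0 0 0 -0.64 0.02"

```text
time_s: 45.95
ee_pos: [0.4635, -0.2247, 0.0861]
ee_rot: [0.513, 3.092, 0.001]
wrist_force: [5.5, 0.8, -1.6]
finger_gap: 0.0286
grip_force: 59.6
```

Call:
send_rows --pt "0 -0.0001 0 0 0 -0.04 0.02" --pt "0 -0.0001 0 0 0 -0.04 0.02"

```text
time_s: 46.15
ee_pos: [0.4634, -0.2248, 0.0861]
ee_rot: [0.455, 3.101, 0.0]
wrist_force: [4.9, 1.8, -1.7]
finger_gap: 0.0289
grip_force: 59.6
```

```bash
python3 -c "
from h import *
pose();print(np.round(readout.state()['ft_torque'],2))"
```

```text
t46.1 box [-95.6 -67.7] z86.1 yaw-2.6 tilt0.42 F [ 4.9  1.8 -1.7] gap0.0289 grip59.6 q6 -1.95
[ 0.29 -0.88  0.  ]
```

Call:
send_rows --pt "0 -0.0001 0 0 0 -0.03 0.02" --pt "0 -0.0001 0 0 0 -0.06 0.02" --pt "0 -0.0002 0 0 0 -0.09 0.02" --pt "0 -0.0002 0 0 0 -0.09 0.02"

```text
time_s: 46.55
ee_pos: [0.4634, -0.2248, 0.0861]
ee_rot: [0.315, 3.118, 0.0]
wrist_force: [6.2, 1.7, -1.9]
finger_gap: 0.0287
grip_force: 59.6
```

```bash
python3 -c "
from h import *
pose();print(np.round(readout.state()['ft_torque'],2))"
```

```text
t46.5 box [-95.6 -67.8] z86.1 yaw2.5 tilt0.41 F [ 6.2  1.7 -1.9] gap0.0287 grip59.6 q6 -2.04
[ 0.34 -0.88 -0.03]
```

Call:
send_rows --pt "0 0 0 0 0 -0.03 0.02" --pt "0 0 0 0 0 -0.06 0.02" --pt "0 0 0 0 0 -0.06 0.02"

```text
time_s: 46.85
ee_pos: [0.4634, -0.2249, 0.0861]
ee_rot: [0.222, 3.126, -0.0]
wrist_force: [5.6, 2.5, -1.5]
finger_gap: 0.0287
grip_force: 59.6
```

```bash
python3 -c "
from h import *
pose();print(np.round(readout.state()['ft_torque'],2))"
```

```text
t46.9 box [-95.6 -67.8] z86.1 yaw5.9 tilt0.42 F [ 5.6  2.5 -1.5] gap0.0287 grip59.6 q6 -2.10
[ 0.36 -0.86 -0.01]
```

Call:
send_rows --pt "0 0 0 0 0 -0.03 0.02" --pt "0 0 0 0 0 -0.06 0.02" --pt "0 0 0 0 0 -0.06 0.02"

```text
time_s: 47.15
ee_pos: [0.4634, -0.2249, 0.0861]
ee_rot: [0.128, 3.132, -0.001]
wrist_force: [5.9, 0.7, -0.7]
finger_gap: 0.0291
grip_force: 59.6
```

```bash
python3 -c "
from h import *
pose();print(np.round(readout.state()['ft_torque'],2))"
```

```text
t47.1 box [-95.5 -67.8] z86.1 yaw9.4 tilt0.42 F [ 5.9  0.7 -0.7] gap0.0291 grip59.6 q6 -2.16
[ 0.31 -0.92 -0.06]
```

Call:
send_rows --pt "0 0 0 0 0 -0.02 0.02" --pt "0 0 0 0 0 -0.04 0.02" --pt "0 0 0 0 0 -0.04 0.02"

```text
time_s: 47.45
ee_pos: [0.4635, -0.2249, 0.0861]
ee_rot: [0.066, 3.133, -0.001]
wrist_force: [4.0, 1.4, -1.3]
finger_gap: 0.0289
grip_force: 59.6
```

```bash
python3 -c "
from h import *
pose();print(np.round(readout.state()['ft_torque'],2))"
```

```text
t47.5 box [-95.5 -67.8] z86.1 yaw11.6 tilt0.43 F [ 4.   1.4 -1.3] gap0.0289 grip59.6 q6 -2.20
[ 0.32 -0.89 -0.23]
```

Call:
send_rows --pt "0 0 0 0 0 -0.02 0.02" --pt "0 0 0 0 0 -0.04 0.02" --pt "0 0 0 0 0 -0.04 0.02"

```text
time_s: 47.75
ee_pos: [0.4635, -0.2249, 0.0861]
ee_rot: [0.004, 3.134, -0.001]
wrist_force: [5.9, 1.8, -1.3]
finger_gap: 0.0288
grip_force: 59.6
```

```bash
python3 -c "
from h import *
pose();print(np.round(readout.state()['ft_torque'],2))
s=snap('side');save(s,'s8.png',(195,170,295,280),5.4)"
```

```text
t47.8 box [-95.5 -67.8] z86.1 yaw13.9 tilt0.43 F [ 5.9  1.8 -1.3] gap0.0288 grip59.6 q6 -2.24
[ 0.3  -0.95 -0.33]
```

Call:
send_rows --pt "0 0 0 0 0 -0.03 0.02" --pt "0 0 0 0 0 -0.03 0.02" --pt "0 0 0.0008 0 0 -0.03 0.02" --pt "0 0 0.0016 0 0 -0.03 0.02" --pt "0 0 0.0022 0 0 -0.03 0.02" --pt "0 0 0.0022 0 0 -0.03 0.02"

```text
time_s: 48.4
ee_pos: [0.4636, -0.225, 0.0859]
ee_rot: [-0.042, 3.133, -0.002]
wrist_force: [1.0, 5.3, 15.3]
finger_gap: 0.0288
grip_force: 62.0
```

```bash
python3 -c "
from h import *
pose();print(np.round(readout.state()['ft_torque'],2))"
```

```text
t48.4 box [-95.3 -67.9] z85.9 yaw15.6 tilt0.48 F [ 1.   5.3 15.3] gap0.0288 grip62.0 q6 -2.27
[ 0.93 -0.2  -0.49]
```

Call:
send_rows --pt "0 0 -0.001 0 0 0 0.05" --pt "0 0 -0.001 0 0 0 0.05" --pt "0 0 -0.001 0 0 0 0.05" --pt "0 0 -0.001 0 0 0 0.05" --pt "0 0 -0.03 0 0 0 0.05" --pt "0 0 -0.08 0 0 0 0.05" --pt "0 0 -0.13 0 0 0 0.05" --pt "0 0.05 -0.15 0 0 0 0.05"

```text
time_s: 49.2
ee_pos: [0.4625, -0.1835, 0.2369]
ee_rot: [-0.037, 3.13, -0.012]
wrist_force: [1.4, 0.6, 0.8]
finger_gap: 0.0498
grip_force: 0.0
```

Call:
send_rows --pt "0.05 0.25 0 0 0 0 0.05" --pt "0.05 0.25 0 0 0 0 0.05" --pt "0.05 0.25 0 0 0 0 0.05" --pt "0.05 0.25 0 0 0 0 0.05" --pt "0.05 0.25 0 0 0 0 0.05" --pt "0.05 0.25 0 0 0 0 0.05" --pt "0.05 0.25 0 0 0 0 0.05"

```text
time_s: 49.9
ee_pos: [0.4023, 0.0712, 0.2317]
ee_rot: [-0.051, 3.137, -0.001]
wrist_force: [0.3, -0.2, -0.3]
finger_gap: 0.05
grip_force: 0.0
```

```bash
python3 -c "
from h import *
pose();s=snap('top');e=snap('side')
X=cloud(s);d=X[...,:2]*1000-C; bx=d@BX; by=d@BY;g=s['image'].max(2)
m=(X[...,2]>.098)&(X[...,2]<.13)&(abs(bx+96)<60)&(abs(by+68)<60)
print(m.sum(),X[m][:,2].mean(),cv2.minAreaRect(np.stack([bx[m],by[m]],1).astype(np.float32)))
def crop(s,b,k): return cv2.resize(s['image'][b[1]:b[3],b[0]:b[2],::-1],None,fx=k,fy=k,interpolation=cv2.INTER_CUBIC)
cv2.imwrite('pics/fin.png',np.hstack([crop(s,(290,185,350,240),6.5),crop(e,(200,200,260,255),6.5)]))"
```

```text
t49.9 box [-226.7  204.6] z231.7 yaw15.9 tilt0.23 F [ 0.3 -0.2 -0.3] gap0.0500 grip0.0 q6 -1.70
317 0.11042008046863207 ((-95.88058471679688, -66.53668975830078), (78.89080047607422, 30.416053771972656), 12.498661994934082)
```

View pics/fin.png

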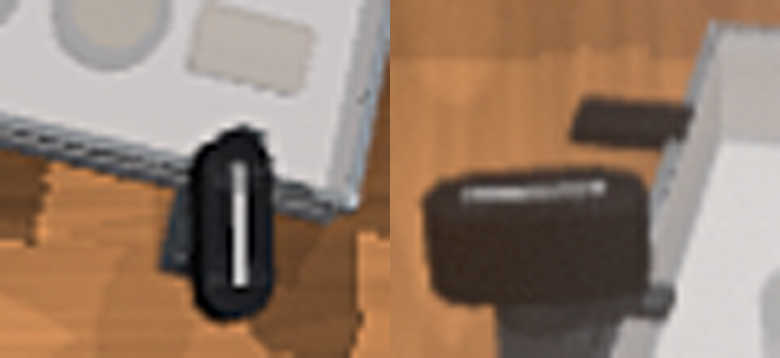

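The handle sits home on the shaft (top at 110 mm), at (232,225) in the left picture. The catch shows over the lid edge at (655,300) in the right one. The gripper is clear, so I am handing in.

```bash
python3 -c "
from station import job_done
print(job_done())"
```

```text
the job is handed in; nothing more can be done
None
```

The job is handed in: both tins and the one brush on the bench are in the shut box, and the handle is fully home on its shaft with the latch turned to its stop and the catch over the lid.

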